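# Put the spare cells on charge

### The arm

A 6-joint arm with a two-finger parallel gripper is mounted at the origin on a cart in front of the work surface, level with it; the furniture and walls round the work are solid. World frame = base frame: x ahead of the robot, y to its left, z up, the work surface at z = 0. Lengths are in m, angles in rad, forces in N, time in s.
With the tool pointing down it reaches from about 0.4 to 0.825 m from the base axis. Payload 7 kg.
Tool frame: the origin (TCP) lies midway between the tips of the shut fingers; the grasp point (between the pads) lies 19 mm behind it; x points along the fingers, z is the direction in which the jaws open and shut, and the axes are right-handed (so a half turn about x gives the same grasp; the last joint's range is limited). The gripper opens to 85 mm and grips with 20 to 120 N. Pads are 22 mm wide; open, the fingers measure 114 mm over their backs; the gripper's body (76 mm by 85 mm) begins 54 mm behind the grasp point. The pads swing forward as they close: fully open they stand 13 mm farther back than shut.
Start: joints at [1.523, 0.359, 0.012, 0, -1.224, -0.288], TCP at [0.222, 0.637, 0.231] pointing down, gripper open.
Joint ranges: [-3.07, 3.07], [-1.43, 2.12], [-1.02, 1.25], [-3.03, 1.67], [-3.05, -0], [-3.03, 3.03]. Speed limits (rad/s): [2.39, 2.39, 3.01, 3.14, 3.14, 3.14].

### API

Orientations are given as a rotation vector (axis times angle).
In Python, from cell import ctrl gives the robot as it stands. The module is installed in compiled form; this text tells all that it offers.
- The arm moves only by the tool drive_tool, never from a script. Its argument "steps" is a list of rows, each an object of numbers: "tx", "ty", "tz": the shift along the tool's x, y, z in mm; "rx", "ry", "rz": the turn, a rotation vector about the tool's x, y, z in rad; "gripper": the opening, from 0 (shut) to 1 (fully open). A call has 1 to 8 rows; each row is the pose to reach, as a shift and turn from the pose measured when the call began, along the tool's axes at that moment; what a row does not reach only later rows make up. A row lasts 1/8 s, in which the tool goes at most 62.5 mm and 10.7 degrees, less where a joint would pass 70% of its speed; a pose out of reach is approached as far as the arm can. A call with a gripper value outside its range is refused whole. The fingers move at their own pace and stop on an object; the grip force is fixed at half the most. Time passes only in rows, so rows that repeat a pose let the fingers close. It gives the time, the measured TCP pose, the force and the opening at its end, in the units of the state.
- ctrl.get_state(): the state, without advancing time (a new reading comes with each control period).
- ctrl.capture(name): name is "scene" or "side" or "wrist"; returns the picture (420x560x3 uint8, red, green, blue); there is no depth.
- ctrl.camera_info(name): a dict with "fx", "fy", "cx", "cy" (pixels), "R" (3x3) and "t" (3): a world point X has camera coordinates R X + t; the wrist camera has in their place "tool_from_camera" (4x4, takes a point from camera to tool coordinates, whose origin is the TCP and whose axes are the tool frame's). Camera axes: x right, y down, z forward; pixel columns grow to the right and rows downward; lengths in m; the calibration is good to about 2 mm. A picture is of the moment at which its call begins: read the wrist's pose just before it. camera_info takes no time and is no camera call.
- ctrl.close_job(): hands the job in, once; it reports no verdict.
Trained networks look in the newest picture that a camera, given by its name, has taken for a name from the list of things; names that differ only in an ending like _2 or _b are one class to them, and where a whole thing is asked for, a point or a joint stands for the part that bears it (a point fixed in the world has none). Each returns a list of dicts, best first, with "p" (0 to 1); they miss things now and then, are a little off and sometimes report something else, mostly with a low value. They report only what shows in the picture. A call takes as long as a camera call. They do not tell look-alikes from the thing itself.
- ctrl.spot_in(label, camera): "centre" ([x, y, z] in m, in the coordinates of the camera as it stood for that picture, good to about 4 mm: the middle of the surface that is visible of it).
- ctrl.masks_of(label, camera): "region" (420x560 bool, what is visible of it).
The state is a dict: "clock": time; "joint_pos": joint angles; "joint_velocities": joint speeds; "tau": joint torques, N m; "tcp_pos": TCP position; "tcp_rot": TCP orientation; "force": force on the tool from outside, world axes, zero at the start; "torque": the same for the moment, N m; "finger_gap": finger opening in m.
Only numpy, scipy, OpenCV 4.12 (cv2) and the standard library are available. Lean on these libraries where they do the work, as an engineer would, in place of code of your own. Each camera call takes 0.05 s, during which the arm holds its last target. There are 200 camera calls.

### The job

Put the loose cells on charge: draw the carriage out of the charging dock by its knob and seat every cell that lies on the counter in a bay of its own, flat end against the spring contact and button end tipped down in front of the fixed stop, fully down. Then slide the loaded carriage home under the hood and, after that, throw the mains lever over to on; leave the things standing around where they are.

Things in the scene. Friction and masses are not known exactly. Their poses are not given: they have to be found in the camera images.
- cell_1: rechargeable cell: grey barrel 30 mm in diameter, 62 mm long, between two black square end caps 34 x 34 x 14 mm; 90 mm over the caps, 0.15 kg. Origin on the axis midway; own x runs along the axis to the button end. Lies on a flat of the caps (origin 17 mm up), button end roughly away from the robot. May be absent
- cell_1_button (a point): tip of the steel contact button of cell_1, 14 mm in diameter and 4 mm proud of the cap; 49 mm from the cell's origin along its x. The other end is flat.
- cell_2: rechargeable cell: grey barrel 30 mm in diameter, 62 mm long, between two black square end caps 34 x 34 x 14 mm; 90 mm over the caps, 0.15 kg. Origin on the axis midway; own x runs along the axis to the button end. Lies on a flat of the caps (origin 17 mm up), button end roughly away from the robot. May be absent
- cell_2_button (a point): tip of the steel contact button of cell_2, 14 mm in diameter and 4 mm proud of the cap; 49 mm from the cell's origin along its x. The other end is flat.
- cell_3: rechargeable cell: grey barrel 30 mm in diameter, 62 mm long, between two black square end caps 34 x 34 x 14 mm; 90 mm over the caps, 0.15 kg. Origin on the axis midway; own x runs along the axis to the button end. Lies on a flat of the caps (origin 17 mm up), button end roughly away from the robot. May be absent
- cell_3_button (a point): tip of the steel contact button of cell_3, 14 mm in diameter and 4 mm proud of the cap; 49 mm from the cell's origin along its x. The other end is flat.
- bay_1 (a point): left bay (80 mm apart): where a seated cell's origin lies; x from spring contact to fixed stop (into the dock), z up. From it: the caps rest on bars topped at z -17 mm (x -46 to -30 and 30 to 46) between side guides 39 mm apart, 10 mm higher than the bars; carriage plate at z -27, clear under the barrel. Fixed stop: face at x +49, 40 wide, 6 thick, top at z +5 mm
- contact_1: spring contact of bay_1: brass plate 22 mm wide, 18 high, 4 thick; origin at its middle, free at x -40, z -4 mm from bay_1 (face at x -38, top at z +5). It yields to -x up to 14 mm with 3 to 11 N. The free gap is 7 mm less than cell plus button: put the flat end in low, push the contact back 7 to 9 mm, then tip the button end down before the stop
- bay_2 (a point): middle bay (80 mm apart): where a seated cell's origin lies; x from spring contact to fixed stop (into the dock), z up. From it: the caps rest on bars topped at z -17 mm (x -46 to -30 and 30 to 46) between side guides 39 mm apart, 10 mm higher than the bars; carriage plate at z -27, clear under the barrel. Fixed stop: face at x +49, 40 wide, 6 thick, top at z +5 mm
- contact_2: spring contact of bay_2: brass plate 22 mm wide, 18 high, 4 thick; origin at its middle, free at x -40, z -4 mm from bay_2 (face at x -38, top at z +5). It yields to -x up to 14 mm with 3 to 11 N. The free gap is 7 mm less than cell plus button: put the flat end in low, push the contact back 7 to 9 mm, then tip the button end down before the stop
- bay_3 (a point): right bay (80 mm apart): where a seated cell's origin lies; x from spring contact to fixed stop (into the dock), z up. From it: the caps rest on bars topped at z -17 mm (x -46 to -30 and 30 to 46) between side guides 39 mm apart, 10 mm higher than the bars; carriage plate at z -27, clear under the barrel. Fixed stop: face at x +49, 40 wide, 6 thick, top at z +5 mm
- contact_3: spring contact of bay_3: brass plate 22 mm wide, 18 high, 4 thick; origin at its middle, free at x -40, z -4 mm from bay_3 (face at x -38, top at z +5). It yields to -x up to 14 mm with 3 to 11 N. The free gap is 7 mm less than cell plus button: put the flat end in low, push the contact back 7 to 9 mm, then tip the button end down before the stop
- carriage (a joint): travel of the carriage, m: 0 = home under the hood, 0.125 = fully out towards the robot (then the bay points are 79 mm in front of the hood). It slides along the bays' -x with about 3 N of friction and stays where it is left; starts nearly home
- knob (a point): centre of the top of the carriage's black knob: a 26 x 26 x 22 mm square head on a 14 mm stem, top 60 mm above the counter, 104 mm in front of the dock's middle; own x points into the dock as the bays' x does. With the carriage home the hood's front edge is 33 mm behind the head
- dock: white charging dock, fixed to the counter; origin on the counter under its middle, x into the dock (away from the robot). Hood 138 mm deep (x from -58 to +80 mm), 260 mm wide, underside 72 mm and top 78 mm above the counter; a seated cell's top is at 62 mm
- switch (a joint): angle of the mains lever on the box at the dock's right side, rad: 0 = off, leaning to the robot; 1.0 = on, leaning away. Stays where it is left
- switch_tip (a point): end of the black mains lever, centre of its 26 mm ball, 60 mm from the level pivot that lies across the dock (x of the dock = off to on); the ball's centre is about 95 mm above the counter
- beaker: small glass beaker, 46 mm wide, 57 mm high, a bystander standing loose on the counter; origin at its underside
- dropper: white dropper bottle, 38 mm wide, 113 mm high, a bystander standing loose on the counter; origin at its underside
- timer: bench timer, 66 x 62 x 18 mm, a bystander standing loose on the counter; origin at its underside
- tape: roll of white tape, 60 mm wide, 18 mm high, a bystander standing loose on the counter; origin at its underside
Not all that is in view belongs to the job. Leave any blue look-alike of the cell_3 alone. What is shaped like the cell_2 but green is not meant.

How it is judged:
By the outcome, as a careful person would: the job done as asked, in the order asked, and still so for the second after the job is handed in, with the robot touching nothing.
Of cell_1, cell_2, cell_3 only 2 to 3 are there at a start; the rules pass over those that are not, and their reading is None.
At some moment in a run one of cell_1, cell_2, cell_3 may be knocked a few centimetres aside while the robot is not near it.
Once in a run the grip may slacken for a moment while it holds something.
It also fails if it takes over 210 s, if anything falls off the work surface, if the arm or the gripper's body presses on something with over 40 N, if the wrist force passes 120 N, or if a joint passes its speed limit or range.

## Working session

There is one attempt and no reset: what is moved stays moved. The work goes in short steps, Python scripts to look and compute and a tool call to move; the robot and the scene stay as the last step left them, time stands still between calls to the robot, and variables do not carry over. Pictures are saved under pics/ and viewed, about 12 in all and at most 16, crops included, and the job is handed in when it is done.

Besides the shell and the picture viewer there is one more tool, called after "Request:" by a JSON object that holds its "api" and its "payload", one argument or row to a line. drive_tool: Moves the arm, as the interface text tells. Its arguments: {"type":"object","properties":{"steps":{"type":"array"}},"required":["steps"]}

```bash
mkdir -p pics; ls; python3 - <<'E'
from cell import ctrl
import cv2,numpy as np
s=ctrl.get_state();print(s)
for c in ["scene","side"]:
    im=ctrl.capture(c);cv2.imwrite(f"pics/{c}0.png",im[:,:,::-1]);print(ctrl.camera_info(c))
print(ctrl.camera_info("wrist"))
E
```

```text
pics
{'clock': 0.0, 'joint_pos': array([ 1.52310964e+00,  3.59417266e-01,  1.10186998e-02, -3.43034418e-04,
       -1.22407263e+00, -2.88093161e-01]), 'joint_velocities': array([-7.52116606e-04, -1.09767728e-05,  1.85537650e-03,  5.17706828e-04,
       -1.81550062e-03,  1.65830072e-03]), 'tau': array([ 1.04235274e-03, -5.83326101e+01,  2.93405592e+01,  6.93661094e+00,
       -6.13525452e-03, -1.60642435e-05]), 'tcp_pos': array([0.22228892, 0.6368273 , 0.23032783]), 'tcp_rot': array([ 1.45077402,  1.02996334, -1.45306671]), 'force': array([-0.21858927,  0.79598462, -0.50944386]), 'torque': array([-0.03910718, -0.00886501, -0.00015819]), 'finger_gap': 0.08513411407457996}
{'fx': 540.8357527527853, 'fy': 540.8357527527853, 'cx': 276.83320792455584, 'cy': 209.9275515562137, 'R': array([[ 0.73418879, -0.67893367, -0.00398672],
       [-0.51717985, -0.55544699, -0.65115562],
       [ 0.43987707,  0.48013301, -0.75893377]]), 't': array([-0.3673031 ,  0.36236375,  1.88973891])}
{'fx': 456.8827307395103, 'fy': 456.8827307395103, 'cx': 291.5341660258792, 'cy': 218.7749311247653, 'R': array([[-0.95592964, -0.29290467, -0.02013394],
       [-0.1481709 ,  0.5405026 , -0.8281922 ],
       [ 0.25346381, -0.78871021, -0.56008241]]), 't': array([0.53141454, 0.12833816, 1.52440076])}
{'fx': 347.7130588446976, 'fy': 347.7130588446976, 'cx': 278.53497666645114, 'cy': 205.36093810522422, 'tool_from_camera': array([[ 4.17748016e-04, -2.97888532e-01,  9.54600570e-01,
        -1.43121851e-01],
       [-4.51190214e-04, -9.54600612e-01, -2.97888348e-01,
         7.61984328e-02],
       [ 9.99999811e-01, -3.06264169e-04, -5.33186903e-04,
        -1.09518299e-03],
       [ 0.00000000e+00,  0.00000000e+00,  0.00000000e+00,
         1.00000000e+00]])}
```

View pics/scene0.png

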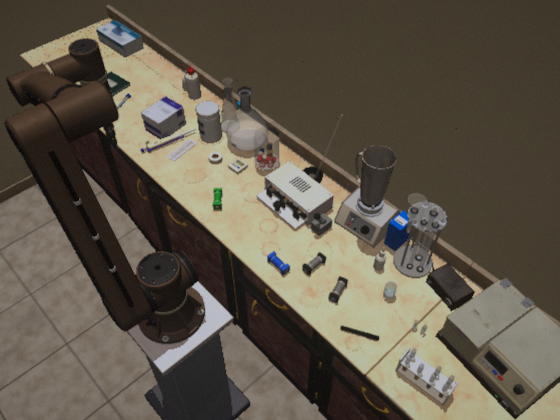

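View pics/side0.png

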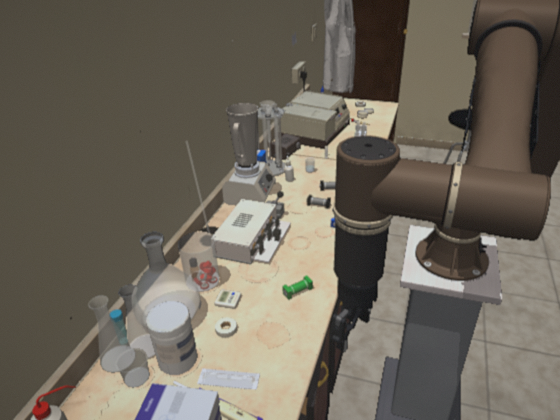

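Two grey cells show, at (314,263) and (339,289). The look-alikes are blue (278,263) and green (217,198). The dock is at (298,193), the switch box at (320,222) and the knob near (265,208).

```bash
cat > h.py <<'E'
from cell import ctrl
import cv2,numpy as np
from scipy.spatial.transform import Rotation as Ro
np.set_printoptions(precision=4,suppress=True)
def T():
    s=ctrl.get_state();return Ro.from_rotvec(s['tcp_rot']).as_matrix(),np.array(s['tcp_pos'])
def cam(c,P=None):   # world_from_cam R,t
    i=ctrl.camera_info(c)
    if c=="wrist":
        R,p=P or T();M=i['tool_from_camera'];return R@M[:3,:3],R@M[:3,3]+p,i
    R=np.array(i['R']);return R.T,-R.T@i['t'],i
def ray(c,uv,z,P=None):
    R,o,i=cam(c,P);d=R@np.array([(uv[0]-i['cx'])/i['fx'],(uv[1]-i['cy'])/i['fy'],1]);return o+d*(z-o[2])/d[2]
def pix(c,X,P=None):
    R,o,i=cam(c,P);q=R.T@(np.array(X)-o);return np.array([q[0]/q[2]*i['fx']+i['cx'],q[1]/q[2]*i['fy']+i['cy']])
def snap(c,f=None,box=None,k=1):
    P=T();im=ctrl.capture(c)[:,:,::-1].copy()
    if f:
        o=im
        if box: o=im[box[1]:box[3],box[0]:box[2]]
        cv2.imwrite(f"pics/{f}.png",cv2.resize(o,None,fx=k,fy=k,interpolation=cv2.INTER_CUBIC))
    return im,P
def spots(l,c,P=None):
    R,o,i=cam(c,P)
    return [(round(r['p'],2),R@np.array(r['centre'])+o,pix(c,R@np.array(r['centre'])+o,P)) for r in ctrl.spot_in(l,c)]
def to(pos,yaw=None,R1=None):
    """tool delta to world TCP pos; yaw: angle of jaw-opening axis (tool z) in the world xy, tool down"""
    R,p=T();t=R.T@(np.array(pos)-p)*1000
    if yaw is not None:
        z=np.array([np.cos(yaw),np.sin(yaw),0])
        if z@R[:,2]<0: z=-z
        x=np.array([0,0,-1.]);R1=np.column_stack([x,np.cross(z,x),z])
    r=Ro.from_matrix(R.T@R1).as_rotvec() if R1 is not None else np.zeros(3)
    print("t",t.round(1),"r",r.round(3), "deg",np.degrees(np.linalg.norm(r)).round(1))
E
python3 - <<'E'
from h import *
snap("scene","crop1",(180,140,460,350),2.8)
for l in ["cell_1","knob","dock","switch_tip","beaker","dropper","timer","tape"]:
    for q in spots(l,"scene")[:5]: print(l,*q)
R,p=T();print(R,p)
E
```

```text
cell_1 0.77 [ 0.4051 -0.1104  0.0294] [278.1903 262.8549]
cell_1 0.75 [ 0.4982 -0.2038  0.0345] [314.0805 263.1692]
cell_1 0.74 [0.4389 0.2886 0.039 ] [217.3408 197.5158]
cell_1 0.64 [0.6559 0.0547 0.0789] [296.201  195.1495]
cell_1 0.51 [ 0.476  -0.3326  0.0334] [335.5761 288.8165]
knob 0.84 [0.6096 0.0743 0.0225] [284.2133 207.7409]
dock 0.97 [0.6585 0.0553 0.0763] [296.548  195.1729]
dock 0.56 [0.6095 0.0826 0.0253] [282.792  206.1536]
switch_tip 0.61 [ 0.6228 -0.0913  0.1046] [316.9884 215.9972]
switch_tip 0.22 [0.6057 0.0794 0.0225] [282.646  207.5428]
beaker 0.75 [ 0.6136 -0.467   0.0405] [390.4408 288.8935]
beaker 0.53 [0.6062 0.0754 0.0249] [283.4266 207.6385]
dropper 0.51 [ 0.669  -0.3657  0.0661] [379.5431 258.645 ]
timer 0.72 [0.6308 0.3926 0.0199] [237.3669 164.8926]
[[-0.      0.9441 -0.3295]
 [-0.0001 -0.3295 -0.9441]
 [-1.      0.      0.0001]] [0.2224 0.6373 0.2313]
```

View pics/crop1.png

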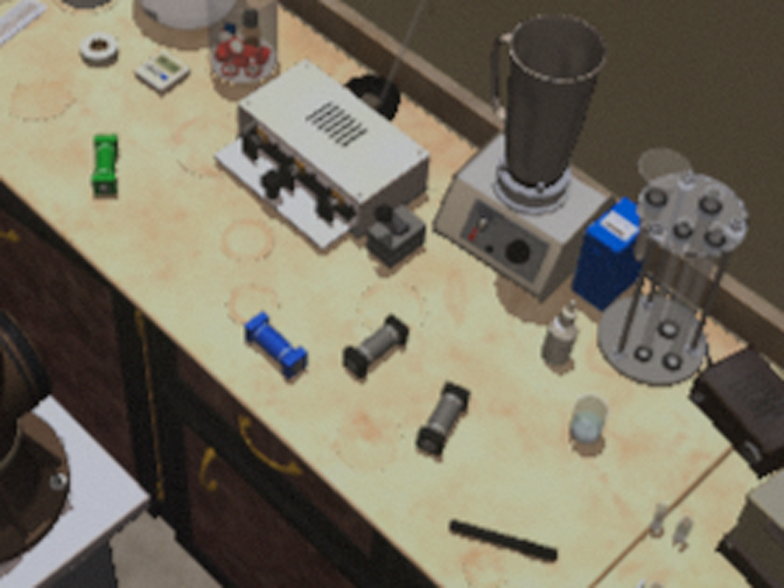

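```bash
python3 - <<'E'
from h import *
to([0.48,-0.08,0.36],yaw=-np.pi/2)
E
```

```text
t [-128.7  479.5  592.3] r [-0.336  0.     0.   ] deg 19.2
```

Request:
{"api": "drive_tool", "payload": {
  "steps": [
    {"tx": -60},
    {"tx": -129, "ty": 60, "tz": 60, "rx": -0.05},
    {"tx": -129, "ty": 110, "tz": 110, "rx": -0.1},
    {"tx": -129, "ty": 155, "tz": 155, "rx": -0.15},
    {"tx": -129, "ty": 200, "tz": 200, "rx": -0.2},
    {"tx": -129, "ty": 245, "tz": 245, "rx": -0.25},
    {"tx": -129, "ty": 290, "tz": 290, "rx": -0.3},
    {"tx": -129, "ty": 330, "tz": 335, "rx": -0.336}
  ]
}}

```text
$.steps[0]: bad value
```

```bash
python3 - <<'E'
from h import *
to([0.48,-0.08,0.36],yaw=-np.pi/2);print(T(),ctrl.get_state()['clock'])
E
```

```text
t [-128.7  479.5  592.3] r [-0.336  0.     0.   ] deg 19.2
(array([[-0.    ,  0.9441, -0.3295],
       [-0.0001, -0.3295, -0.9441],
       [-1.    ,  0.    ,  0.0001]]), array([0.2224, 0.6373, 0.2313])) 0.55
```

Request:
{"api": "drive_tool", "payload": {
  "steps": [
    {"tx": -60, "ty": 0, "tz": 0, "rx": 0, "ry": 0, "rz": 0, "gripper": 1},
    {"tx": -129, "ty": 60, "tz": 60, "rx": -0.05, "ry": 0, "rz": 0, "gripper": 1},
    {"tx": -129, "ty": 110, "tz": 100, "rx": -0.1, "ry": 0, "rz": 0, "gripper": 1},
    {"tx": -129, "ty": 155, "tz": 140, "rx": -0.15, "ry": 0, "rz": 0, "gripper": 1},
    {"tx": -129, "ty": 200, "tz": 180, "rx": -0.2, "ry": 0, "rz": 0, "gripper": 1},
    {"tx": -129, "ty": 245, "tz": 220, "rx": -0.25, "ry": 0, "rz": 0, "gripper": 1},
    {"tx": -129, "ty": 285, "tz": 260, "rx": -0.3, "ry": 0, "rz": 0, "gripper": 1},
    {"tx": -129, "ty": 325, "tz": 300, "rx": -0.336, "ry": 0, "rz": 0, "gripper": 1}
  ]
}}

```text
clock: 1.55
tcp_pos: [0.4212, 0.2648, 0.3607]
tcp_rot: [1.209, 1.21, -1.207]
force: [1.6, 1.7, -0.1]
finger_gap: 0.0858
```

```bash
python3 - <<'E'
from h import *
to([0.48,-0.08,0.36],yaw=-np.pi/2);print(T()[1],ctrl.get_state()['clock'])
E
```

```text
t [  0.5  58.1 344.9] r [ 0.002 -0.001 -0.001] deg 0.1
[0.4212 0.2648 0.3607] 1.55
```

Request:
{"api": "drive_tool", "payload": {
  "steps": [
    {"tx": 0, "ty": 15, "tz": 60, "rx": 0, "ry": 0, "rz": 0, "gripper": 1},
    {"tx": 0, "ty": 25, "tz": 120, "rx": 0, "ry": 0, "rz": 0, "gripper": 1},
    {"tx": 0, "ty": 35, "tz": 180, "rx": 0, "ry": 0, "rz": 0, "gripper": 1},
    {"tx": 0, "ty": 45, "tz": 240, "rx": 0, "ry": 0, "rz": 0, "gripper": 1},
    {"tx": 0, "ty": 55, "tz": 300, "rx": 0, "ry": 0, "rz": 0, "gripper": 1},
    {"tx": 0, "ty": 58, "tz": 345, "rx": 0, "ry": 0, "rz": 0, "gripper": 1},
    {"tx": 0, "ty": 58, "tz": 345, "rx": 0, "ry": 0, "rz": 0, "gripper": 1}
  ]
}}

```text
clock: 2.42
tcp_pos: [0.4797, -0.0828, 0.3604]
tcp_rot: [1.212, 1.208, -1.21]
force: [0.8, 0.8, 0.7]
finger_gap: 0.0858
```

```bash
python3 - <<'E'
from h import *
im,P=snap("wrist","w1",None,1.4);print(P[1])
for l in ["cell_1","cell_1_button","knob","bay_1","contact_1","dock","switch_tip"]:
    for q in spots(l,"wrist",P)[:5]: print(l,*q)
E
```

```text
[ 0.4797 -0.0828  0.3604]
cell_1 0.95 [0.4399 0.2819 0.0308] [ 18.9468 184.8498]
cell_1 0.81 [ 0.4928 -0.3302  0.0299] [462.3264 145.5264]
cell_1 0.69 [ 0.4124 -0.1081  0.0296] [297.4227 202.7642]
cell_1 0.59 [ 0.5116 -0.1948  0.0317] [363.5125 131.8596]
knob 0.77 [0.6067 0.0778 0.0195] [154.5734  56.2976]
bay_1 0.6 [0.6042 0.0792 0.0196] [153.6808  58.3925]
contact_1 0.63 [0.6265 0.1588 0.0431] [78.9172 36.5242]
contact_1 0.54 [0.6375 0.0825 0.0462] [140.1403  25.6927]
contact_1 0.48 [ 0.6296 -0.0001  0.0497] [209.516   32.2651]
contact_1 0.21 [ 0.512  -0.1962  0.0364] [365.4252 131.8794]
dock 0.57 [0.6297 0.0646 0.0432] [156.723   33.3766]
switch_tip 0.77 [ 0.6277 -0.0945  0.1035] [290.6813  24.8046]
```

View pics/w1.png

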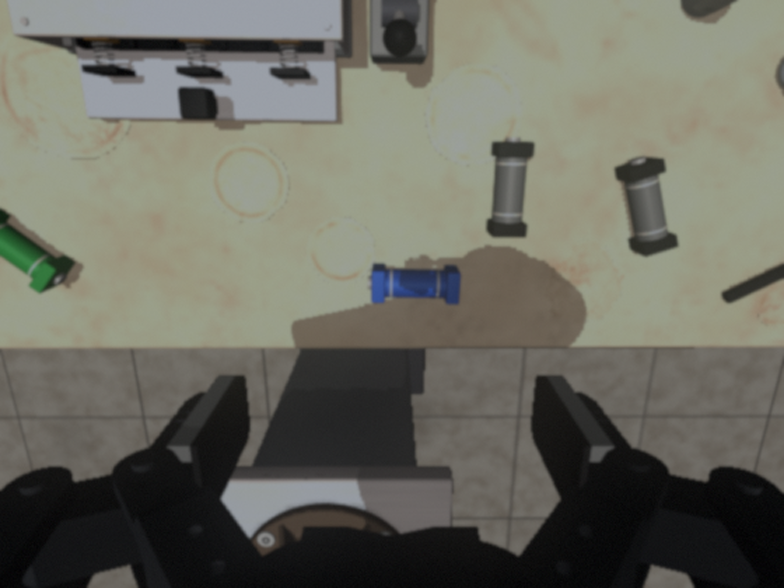

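```bash
python3 - <<'E'
from h import *
k=1.4
def r(u,v,z): return ray("wrist",(u/k,v/k),z)
for n,a,b,z in [("hoodfront",(10,36),(343,40),.073),("carr front",(88,118),(338,122),.018)]:
    A,B=r(*a,z),r(*b,z);d=A-B;print(n,A,B,"yaw of dock x",np.degrees(np.arctan2(-d[0],d[1])),np.linalg.norm(d))
print("knob",[r(u,v,.06) for u,v in [(180,88),(215,88),(197,100),(217,120)]])
print("ball",r(401,37,.095))
for n,a,b in [("c1",(512,148),(507,228)),("c2",(640,169),(653,244))]:
    A,B=r(*a,.030),r(*b,.030);d=A-B;print(n,A,B,(A+B)/2,np.degrees(np.arctan2(d[1],d[0])),np.linalg.norm(d))
E
```

```text
hoodfront [0.6319 0.2264 0.073 ] [ 0.6298 -0.0397  0.073 ] yaw of dock x -0.4524538738449267 0.2660758906626385
carr front [0.5718 0.2075 0.018 ] [ 0.569  -0.0283  0.018 ] yaw of dock x -0.6883369934256903 0.23584696797824983
knob [array([0.5948, 0.1005, 0.06  ]), array([0.5949, 0.0708, 0.06  ]), array([0.5853, 0.0872, 0.06  ]), array([0.5692, 0.0718, 0.06  ])]
ball [ 0.6282 -0.0857  0.095 ]
c1 [ 0.5462 -0.1917  0.03  ] [ 0.4707 -0.1926  0.03  ] [ 0.5084 -0.1922  0.03  ] 0.7218900979994237 0.07551021079608841
c2 [ 0.5274 -0.3143  0.03  ] [ 0.4552 -0.3385  0.03  ] [ 0.4913 -0.3264  0.03  ] 18.461986902187764 0.07619885851948734
```

```bash
python3 - <<'E'
from h import *
to([0.578,0.087,0.20])
E
```

```text
t [ 160.8   98.5 -165.7] r [0. 0. 0.] deg 0.0
```

Request:
{"api": "drive_tool", "payload": {
  "steps": [
    {"tx": 20, "ty": 30, "tz": -50, "rx": 0, "ry": 0, "rz": 0, "gripper": 1},
    {"tx": 60, "ty": 60, "tz": -90, "rx": 0, "ry": 0, "rz": 0, "gripper": 1},
    {"tx": 100, "ty": 90, "tz": -130, "rx": 0, "ry": 0, "rz": 0, "gripper": 1},
    {"tx": 140, "ty": 98, "tz": -166, "rx": 0, "ry": 0, "rz": 0, "gripper": 1},
    {"tx": 161, "ty": 98, "tz": -166, "rx": 0, "ry": 0, "rz": 0, "gripper": 1},
    {"tx": 161, "ty": 98, "tz": -166, "rx": 0, "ry": 0, "rz": 0, "gripper": 1}
  ]
}}

```text
clock: 3.58
tcp_pos: [0.5764, 0.088, 0.1979]
tcp_rot: [1.203, 1.213, -1.208]
force: [0.5, -0.9, 0.8]
finger_gap: 0.0854
```

```bash
python3 - <<'E'
from h import *
im,P=snap("wrist","w2",None,1.4);print(P[1])
for l in ["knob","contact_1","dock","switch_tip"]:
    for q in spots(l,"wrist",P)[:5]: print(l,*q)
E
```

```text
[0.5764 0.088  0.1979]
knob 0.66 [0.6015 0.0888 0.0178] [278.8577 154.2307]
dock 0.93 [0.6608 0.0687 0.0784] [307.6867  85.1117]
switch_tip 0.64 [ 0.6321 -0.0884  0.0995] [539.357  129.9176]
```

View pics/w2.png

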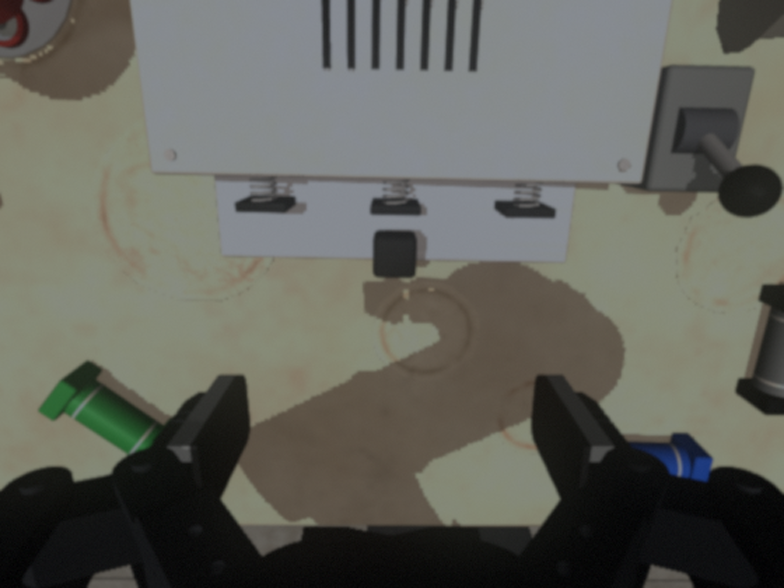

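```bash
python3 - <<'E'
from h import *
k=1.4
def r(u,v,z): return ray("wrist",(u/k,v/k),z)
print("knob",r(395,257,.06),r(374,257,.06)-r(416,257,.06),r(395,237,.06)-r(395,277,.06))
for n,a,b,z in [("hoodfront",(152,173),(642,184),.078),("carr front",(220,256),(567,262),.018)]:
    A,B=r(*a,z),r(*b,z);d=A-B;print(n,A,B,(A+B)/2,np.degrees(np.arctan2(-d[0],d[1])),np.linalg.norm(d))
print("contacts",[r(u,211,.05) for u in (265,395,525)])
print("ball",r(750,191,.095),T()[0])
to([0.581,0.089,.032],yaw=-np.pi/2-.02)
E
```

```text
knob [0.5856 0.0857 0.06  ] [-0.0001  0.0252  0.    ] [0.0247 0.0001 0.    ]
hoodfront [0.6356 0.2162 0.078 ] [ 0.6306 -0.0467  0.078 ] [0.6331 0.0847 0.078 ] -1.0818578557571847 0.26296088159186337
carr front [0.5757 0.2059 0.018 ] [ 0.5723 -0.0336  0.018 ] [0.574  0.0862 0.018 ] -0.8207250495602715 0.23949030249217554
contacts [array([0.6114, 0.1643, 0.05  ]), array([0.6117, 0.0857, 0.05  ]), array([0.6119, 0.0072, 0.05  ])]
ball [ 0.6288 -0.0932  0.095 ] [[ 0.0033  1.      0.0034]
 [ 0.0019  0.0034 -1.    ]
 [-1.      0.0033 -0.0019]]
t [169.4   2.4  -1.4] r [ 0.023 -0.002 -0.003] deg 1.4
```

Request:
{"api": "drive_tool", "payload": {
  "steps": [
    {"tx": 60, "ty": 7, "tz": 2, "rx": 0.018, "ry": -0.002, "rz": -0.003, "gripper": 1},
    {"tx": 110, "ty": 7, "tz": 2, "rx": 0.018, "ry": -0.002, "rz": -0.003, "gripper": 1},
    {"tx": 150, "ty": 7, "tz": 2, "rx": 0.018, "ry": -0.002, "rz": -0.003, "gripper": 1},
    {"tx": 170, "ty": 7, "tz": 2, "rx": 0.018, "ry": -0.002, "rz": -0.003, "gripper": 1},
    {"tx": 170, "ty": 7, "tz": 2, "rx": 0.018, "ry": -0.002, "rz": -0.003, "gripper": 0},
    {"tx": 170, "ty": 7, "tz": 2, "rx": 0.018, "ry": -0.002, "rz": -0.003, "gripper": 0},
    {"tx": 170, "ty": 7, "tz": 2, "rx": 0.018, "ry": -0.002, "rz": -0.003, "gripper": 0},
    {"tx": 170, "ty": 7, "tz": 2, "rx": 0.018, "ry": -0.002, "rz": -0.003, "gripper": 0}
  ]
}}

```text
clock: 4.82
tcp_pos: [0.5866, 0.0855, 0.0332]
tcp_rot: [1.221, 1.201, -1.218]
force: [-0.4, -2.2, 7.2]
finger_gap: 0.0249
```

```bash
python3 - <<'E'
from h import *
print(T(),ctrl.get_state()['finger_gap'],ctrl.get_state()['force'])
p=T()[1]; to(p+0.128*np.array([-1,.016,0]))
E
```

```text
(array([[ 0.0025,  0.9999, -0.0142],
       [ 0.0002, -0.0142, -0.9999],
       [-1.    ,  0.0025, -0.0003]]), array([0.5866, 0.0855, 0.0332])) 0.024900013880001598 [-0.3576 -2.2035  7.1752]
t [  -0.3 -128.    -0.2] r [0. 0. 0.] deg 0.0
```

Request:
{"api": "drive_tool", "payload": {
  "steps": [
    {"tx": 0, "ty": -18, "tz": 0, "rx": 0, "ry": 0, "rz": 0, "gripper": 0},
    {"tx": 0, "ty": -36, "tz": 0, "rx": 0, "ry": 0, "rz": 0, "gripper": 0},
    {"tx": 0, "ty": -54, "tz": 0, "rx": 0, "ry": 0, "rz": 0, "gripper": 0},
    {"tx": 0, "ty": -72, "tz": 0, "rx": 0, "ry": 0, "rz": 0, "gripper": 0},
    {"tx": 0, "ty": -90, "tz": 0, "rx": 0, "ry": 0, "rz": 0, "gripper": 0},
    {"tx": 0, "ty": -105, "tz": 0, "rx": 0, "ry": 0, "rz": 0, "gripper": 0},
    {"tx": 0, "ty": -115, "tz": 0, "rx": 0, "ry": 0, "rz": 0, "gripper": 0},
    {"tx": 0, "ty": -121, "tz": 0, "rx": 0, "ry": 0, "rz": 0, "gripper": 0}
  ]
}}

```text
clock: 5.82
tcp_pos: [0.4654, 0.0873, 0.0333]
tcp_rot: [1.221, 1.201, -1.217]
force: [3.2, -2.0, -4.2]
finger_gap: 0.0247
```

Request:
{"api": "drive_tool", "payload": {
  "steps": [
    {"tx": 0, "ty": -4, "tz": 0, "rx": 0, "ry": 0, "rz": 0, "gripper": 0},
    {"tx": 0, "ty": -4, "tz": 0, "rx": 0, "ry": 0, "rz": 0, "gripper": 0}
  ]
}}

```text
clock: 6.08
tcp_pos: [0.4628, 0.0874, 0.0333]
tcp_rot: [1.222, 1.199, -1.215]
force: [10.0, -6.2, -11.3]
finger_gap: 0.0248
```

Request:
{"api": "drive_tool", "payload": {
  "steps": [
    {"tx": 0, "ty": 0, "tz": 0, "rx": 0, "ry": 0, "rz": 0, "gripper": 1},
    {"tx": 0, "ty": 0, "tz": 0, "rx": 0, "ry": 0, "rz": 0, "gripper": 1},
    {"tx": 0, "ty": 0, "tz": 0, "rx": 0, "ry": 0, "rz": 0, "gripper": 1},
    {"tx": -50, "ty": 0, "tz": 0, "rx": 0, "ry": 0, "rz": 0, "gripper": 1},
    {"tx": -110, "ty": 0, "tz": 0, "rx": 0, "ry": 0, "rz": 0, "gripper": 1},
    {"tx": -170, "ty": 0, "tz": 40, "rx": 0, "ry": 0, "rz": 0, "gripper": 1},
    {"tx": -200, "ty": 10, "tz": 90, "rx": 0, "ry": 0, "rz": 0, "gripper": 1},
    {"tx": -200, "ty": 10, "tz": 100, "rx": 0, "ry": 0, "rz": 0, "gripper": 1}
  ]
}}

```text
clock: 7.08
tcp_pos: [0.4716, -0.0143, 0.2364]
tcp_rot: [1.227, 1.196, -1.211]
force: [1.0, -0.1, -1.3]
finger_gap: 0.0856
```

```bash
python3 - <<'E'
from h import *
im,P=snap("wrist","w3",None,1.4);print(P)
for l in ["cell_1","knob","contact_1"]:
    for q in spots(l,"wrist",P)[:5]: print(l,*q)
E
```

```text
(array([[ 0.0106,  0.9998, -0.0147],
       [ 0.0021, -0.0147, -0.9999],
       [-0.9999,  0.0105, -0.0022]]), array([ 0.4716, -0.0143,  0.2364]))
cell_1 0.85 [ 0.5103 -0.1912  0.0361] [461.1102 137.0474]
cell_1 0.82 [ 0.4128 -0.1061  0.03  ] [366.4413 229.7569]
cell_1 0.6 [0.4325 0.2703 0.0245] [ 17.1956 215.4497]
cell_1 0.36 [ 0.5202 -0.3062  0.0057] [558.0225 122.9159]
knob 0.65 [0.5522 0.0828 0.0165] [181.8757  96.6942]
contact_1 0.55 [0.5112 0.1605 0.0524] [ 92.8742 143.4034]
contact_1 0.36 [ 0.6104 -0.0899  0.0943] [380.7624   8.6745]
```

View pics/w3.png

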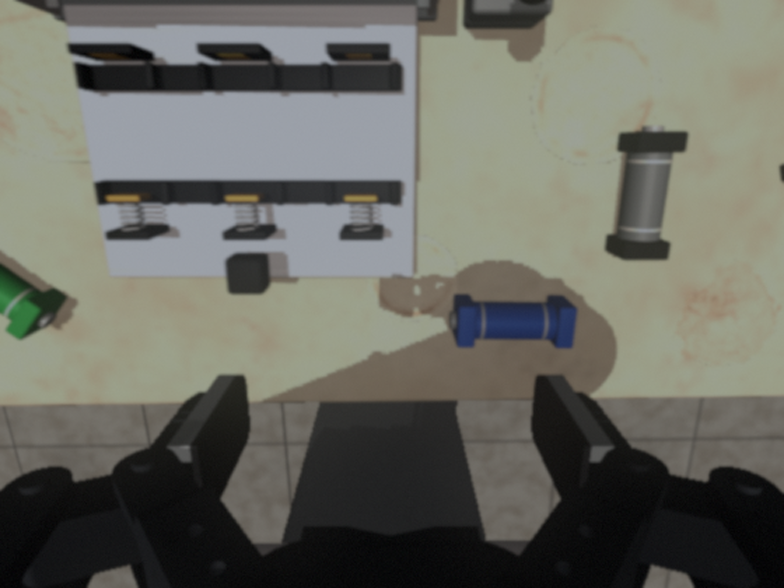

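The middle spring plate is at (243,198), with its stop at (235,50) and the knob at (247,273). cell_1 is at (648,195), grey, with its button away from the robot.

```bash
cat >> h.py <<'E'
def hull(pts,c,P,m):
    uv=np.array([pix(c,q,P) for q in pts]);cv2.fillConvexPoly(m,cv2.convexHull((uv*16).astype(np.int32)),1,cv2.LINE_8,4)
def render(q,c,P,z=.017,pitch=0):
    x,y,a=q;Rz=Ro.from_euler('ZY',[a,-pitch]).as_matrix();m=np.zeros((420,560),np.uint8)
    g=lambda X,h,n:[Rz@np.array([u,h*np.cos(t),h*np.sin(t)])+[x,y,z] for u in X for t in n]
    sq=np.pi/4+np.arange(4)*np.pi/2;ci=np.arange(12)*np.pi/6
    hull(g((-.045,-.031),.017*2**.5,sq),c,P,m);hull(g((.031,.045),.017*2**.5,sq),c,P,m)
    hull(g((-.031,.031),.015,ci),c,P,m);hull(g((.045,.049),.007,ci),c,P,m);return m
def fit(mask,q0,c,P,z=.017):
    from scipy.optimize import minimize
    mask=mask.astype(bool)
    def f(v):
        m=render(v*[.1,.1,1],c,P,z)>0;return 1-(m&mask).sum()/(m|mask).sum()
    q0=np.array(q0)/[.1,.1,1];S=np.vstack([q0]+[q0+d for d in np.diag([.08,.08,.15])])
    r=minimize(f,q0,method='Nelder-Mead',options=dict(initial_simplex=S,xatol=1e-4,fatol=1e-4));return r.x*[.1,.1,1],1-r.fun
E
python3 - <<'E'
from h import *
P=T();k=1.4
def r(u,v,z): return ray("wrist",(u/k,v/k),z,P)
print("bays via contact",[r(u,194,.05) for u in (123,243,361)])
print("knob",r(247,278,.06))
print("stops",[r(u,v,.05) for u,v in((112,57),(237,57),(362,57))])
print("bar far/near edges",r(250,65,.028),r(250,90,.028),r(250,181,.038),r(250,204,.038))
im=ctrl.capture("wrist")
for d in ctrl.masks_of("cell_1","wrist"):
    ys,xs=np.nonzero(d['region']);print(d['p'],xs.mean(),ys.mean(),len(xs))
    if abs(xs.mean()-462)<12: print(fit(d['region'],[.509,-.192,.01],"wrist",P))
im2=ctrl.capture("scene")
for d in ctrl.masks_of("cell_1","scene"):
    ys,xs=np.nonzero(d['region']);print(d['p'],xs.mean(),ys.mean(),len(xs))
    if len(xs)<400 and xs.mean()>305:
        print(fit(d['region'],[.509,-.192,.01] if xs.mean()<325 else [.491,-.326,.3],"scene",None))
E
```

```text
bays via contact [array([0.5127, 0.1645, 0.05  ]), array([0.5116, 0.0851, 0.05  ]), array([0.5104, 0.0071, 0.05  ])]
knob [0.4567 0.0852 0.06  ]
stops [array([0.5954, 0.1567, 0.05  ]), array([0.5943, 0.0802, 0.05  ]), array([0.5931, 0.0038, 0.05  ])]
bar far/near edges [0.5926 0.0785 0.028 ] [0.5774 0.08   0.028 ] [0.519 0.083 0.038] [0.5034 0.0846 0.038 ]
0.97 367.647564469914 226.84097421203438 2792
0.6 17.099719101123597 216.23946629213484 1424
0.58 462.59179019384266 135.40849486887114 3508Traceback (most recent call last):
  File "<stdin>", line 11, in <module>
  File "h.py", line 49, in fit
    r=minimize(f,q0,method='Nelder-Mead',options=dict(initial_simplex=S,xatol=1e-4,fatol=1e-4));return r.x*[.1,.1,1],1-r.fun
    res = _minimize_neldermead(fun, x0, args, callback, bounds=bounds,
                               **options)
    fsim[j] = func(sim[j])
              ~~~~^^^^^^^^
    fx = function(np.copy(x), *(wrapper_args + args))
  File "h.py", line 47, in f
    m=render(v*[.1,.1,1],c,P,z)>0;return 1-(m&mask).sum()/(m|mask).sum()
      ~~~~~~^^^^^^^^^^^^^^^^^^^
  File "h.py", line 42, in render
    hull(g((-.031,.031),.015,ci),c,P,m);hull(g((.045,.049),.007,ci),c,P,m);return m
                                        ~~~~^^^^^^^^^^^^^^^^^^^^^^^^^^^^^^
  File "h.py", line 36, in hull
    uv=np.array([pix(c,q,P) for q in pts]);cv2.fillConvexPoly(m,cv2.convexHull((uv*16).astype(np.int32)),1,cv2.LINE_8,4)
                 ~~~^^^^^^^
  File "h.py", line 15, in pix
    R,o,i=cam(c,P);q=R.T@(np.array(X)-o);return np.array([q[0]/q[2]*i['fx']+i['cx'],q[1]/q[2]*i['fy']+i['cy']])
          ~~~^^^^^
  File "h.py", line 8, in cam
    i=ctrl.camera_info(c)
ValueError: time passes only in moves, steps and waits
```

```bash
sed -i 's/    i=ctrl.camera_info(c)/    i=info(c)/' h.py; sed -i 's/^def cam(/import functools\n@functools.cache\ndef info(c): return ctrl.camera_info(c)\ndef cam(/' h.py
python3 - <<'E'
from h import *
im,P=snap("wrist")
for d in ctrl.masks_of("cell_1","wrist"):
    ys,xs=np.nonzero(d['region'])
    if abs(xs.mean()-462)<12: print(fit(d['region'],[.509,-.192,.01],"wrist",P))
im2=ctrl.capture("scene")
for d in ctrl.masks_of("cell_1","scene"):
    ys,xs=np.nonzero(d['region']);print(d['p'],xs.mean(),ys.mean(),len(xs))
    if len(xs)<500 and xs.mean()>305:
        print(fit(d['region'],[.509,-.192,.01] if xs.mean()<325 else [.491,-.326,.3],"scene",None))
print(P[1],P[0])
to([0.505,-0.192,.14],yaw=-np.pi/2+.01)
E
```

```text
0.7 313.3090128755365 262.9098712446352 233
(array([ 0.5096, -0.1928, -0.0117]), np.float64(0.8381294964028777))
0.49 337.4787644787645 288.6756756756757 259
(array([ 0.4901, -0.3306,  0.3309]), np.float64(0.889273356401384))
0.46 277.356 262.46 250
0.44 216.95628415300547 197.80327868852459 183
[ 0.4698 -0.0123  0.2323] [[ 0.0033  0.9999 -0.0128]
 [ 0.     -0.0128 -0.9999]
 [-1.      0.0033 -0.0001]]
t [ 92.9  36.6 179.3] r [-0.022 -0.    -0.004] deg 1.3
```

Request:
{"api": "drive_tool", "payload": {
  "steps": [
    {"tx": 0, "ty": 10, "tz": 50, "rx": -0.02, "ry": 0, "rz": -0.004, "gripper": 1},
    {"tx": 30, "ty": 20, "tz": 100, "rx": -0.02, "ry": 0, "rz": -0.004, "gripper": 1},
    {"tx": 60, "ty": 37, "tz": 150, "rx": -0.02, "ry": 0, "rz": -0.004, "gripper": 1},
    {"tx": 93, "ty": 37, "tz": 179, "rx": -0.02, "ry": 0, "rz": -0.004, "gripper": 1},
    {"tx": 93, "ty": 37, "tz": 179, "rx": -0.02, "ry": 0, "rz": -0.004, "gripper": 1},
    {"tx": 93, "ty": 37, "tz": 179, "rx": -0.02, "ry": 0, "rz": -0.004, "gripper": 1}
  ]
}}

```text
clock: 8.32
tcp_pos: [0.5057, -0.1915, 0.1401]
tcp_rot: [1.203, 1.213, -1.203]
force: [0.2, -0.3, 0.2]
finger_gap: 0.0856
```

```bash
python3 - <<'E'
from h import *
im,P=snap("wrist","w4",None,1.4);print(P)
for d in ctrl.masks_of("cell_1","wrist"):
    ys,xs=np.nonzero(d['region']);print(d['p'],xs.mean(),ys.mean(),len(xs))
    if abs(xs.mean()-280)<60: q,i=fit(d['region'],[.509,-.192,.01],"wrist",P);print(q,i)
to([q[0],q[1],.003],yaw=-np.pi/2+q[2])
E
```

```text
(array([[ 0.0001,  1.    ,  0.0079],
       [-0.0001,  0.0079, -1.    ],
       [-1.    ,  0.0001,  0.0001]]), array([ 0.5057, -0.1915,  0.1401]))
0.9 458.3716543919526 218.0573019579666 5567
0.74 206.61160151324086 302.72677595628414 2379
0.72 288.7043175772458 195.97871905054225 4887
[ 0.5056 -0.1984 -0.0029] 0.9531889994148625
0.39 71.00389408099689 11.126947040498443 1284
t [138.   -1.1   7.4] r [ 0.012  0.    -0.002] deg 0.7
```

View pics/w4.png

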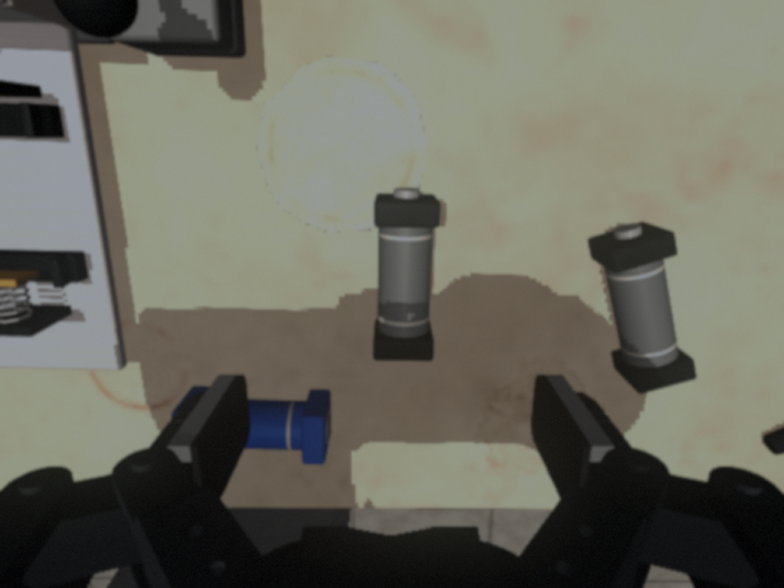

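Request:
{"api": "drive_tool", "payload": {
  "steps": [
    {"tx": 55, "ty": -1, "tz": 7, "rx": 0.012, "ry": 0, "rz": -0.002, "gripper": 1},
    {"tx": 100, "ty": -1, "tz": 7, "rx": 0.012, "ry": 0, "rz": -0.002, "gripper": 1},
    {"tx": 130, "ty": -1, "tz": 7, "rx": 0.012, "ry": 0, "rz": -0.002, "gripper": 1},
    {"tx": 136, "ty": -1, "tz": 7, "rx": 0.012, "ry": 0, "rz": -0.002, "gripper": 1},
    {"tx": 136, "ty": -1, "tz": 7, "rx": 0.012, "ry": 0, "rz": -0.002, "gripper": 0},
    {"tx": 136, "ty": -1, "tz": 7, "rx": 0.012, "ry": 0, "rz": -0.002, "gripper": 0},
    {"tx": 136, "ty": -1, "tz": 7, "rx": 0.012, "ry": 0, "rz": -0.002, "gripper": 0},
    {"tx": 136, "ty": -1, "tz": 7, "rx": 0.012, "ry": 0, "rz": -0.002, "gripper": 0}
  ]
}}

```text
clock: 9.43
tcp_pos: [0.5066, -0.198, 0.0066]
tcp_rot: [1.212, 1.206, -1.209]
force: [-1.7, 1.9, 9.4]
finger_gap: 0.0282
```

```bash
python3 - <<'E'
from h import *
print(T());
# bay_3 guess (0.5535,0.005); carry high to a viewing pose
to([0.53,0.0,.19],yaw=-np.pi/2-.016)
E
```

```text
(array([[ 0.0025,  1.    , -0.0027],
       [-0.0003, -0.0027, -1.    ],
       [-1.    ,  0.0025,  0.0003]]), array([ 0.5066, -0.198 ,  0.0066]))
t [-183.4   23.3 -198. ] r [ 0.013  0.    -0.002] deg 0.8
```

Request:
{"api": "drive_tool", "payload": {
  "steps": [
    {"tx": -60, "ty": 0, "tz": 0, "rx": 0, "ry": 0, "rz": 0, "gripper": 0},
    {"tx": -120, "ty": 0, "tz": 0, "rx": 0, "ry": 0, "rz": 0, "gripper": 0},
    {"tx": -180, "ty": 0, "tz": -20, "rx": 0.01, "ry": 0, "rz": 0, "gripper": 0},
    {"tx": -200, "ty": 0, "tz": -80, "rx": 0.013, "ry": 0, "rz": 0, "gripper": 0},
    {"tx": -200, "ty": 0, "tz": -140, "rx": 0.013, "ry": 0, "rz": -0.002, "gripper": 0},
    {"tx": -200, "ty": 0, "tz": -190, "rx": 0.013, "ry": 0, "rz": -0.002, "gripper": 0},
    {"tx": -200, "ty": 0, "tz": -200, "rx": 0.013, "ry": 0, "rz": -0.002, "gripper": 0},
    {"tx": -200, "ty": 0, "tz": -200, "rx": 0.013, "ry": 0, "rz": -0.002, "gripper": 0}
  ]
}}

```text
clock: 10.42
tcp_pos: [0.5064, 0.0025, 0.2067]
tcp_rot: [1.22, 1.202, -1.219]
force: [0.2, -1.5, -1.6]
finger_gap: 0.0283
```

```bash
python3 - <<'E'
from h import *
im,P=snap("wrist","w5",None,1.4);print(P,ctrl.get_state()['finger_gap'])
for l in ["cell_1","knob","contact_1"]:
    for q in spots(l,"wrist",P)[:5]: print(l,*q)
E
```

```text
(array([[ 0.0006,  0.9999, -0.0142],
       [-0.0001, -0.0142, -0.9999],
       [-1.    ,  0.0006,  0.0001]]), array([0.5064, 0.0025, 0.2067])) 0.027591568092966954
cell_1 0.75 [ 0.4151 -0.1104  0.0289] [391.2143 267.1245]
cell_1 0.74 [0.5922 0.0829 0.0159] [190.0682  87.7715]
cell_1 0.57 [0.5239 0.0006 0.229 ] [285.5991 258.7345]
cell_1 0.57 [0.4306 0.2699 0.0238] [ 20.8114 256.0893]
knob 0.71 [0.5606 0.0956 0.0179] [178.9431 123.6913]
knob 0.23 [0.5121 0.1628 0.0477] [ 99.9705 182.9423]
contact_1 0.7 [0.5142 0.0852 0.048 ] [186.5992 179.4794]
contact_1 0.62 [0.5116 0.1626 0.0479] [100.1947 183.5028]
```

View pics/w5.png

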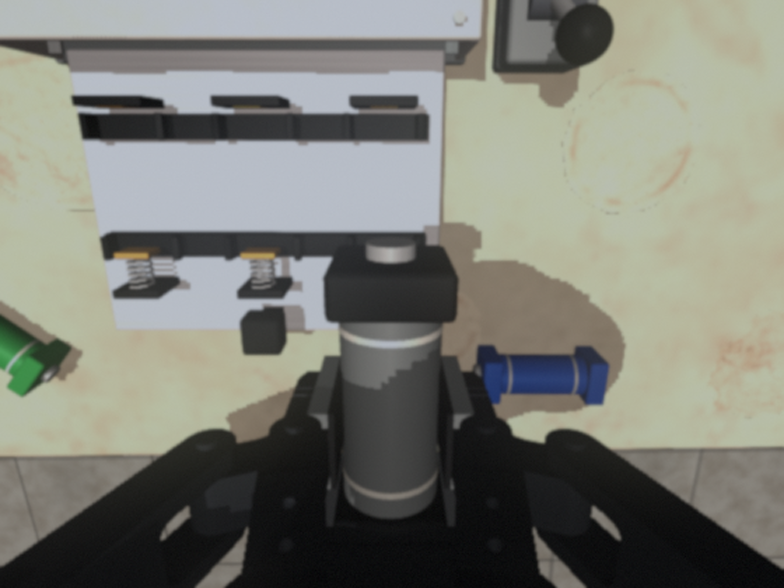

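```bash
python3 - <<'E'
from h import *
P=T();k=1.4
def r(u,v,z): return ray("wrist",(u/k,v/k),z,P)
print("contact front",[r(u,252,.05) for u in (134,259)])
print("knob",r(264,333,.06), r(264,353,.06))
print("stops rear(-x+6) ",[r(u,v,.05) for u,v in((118,96),(250,96),(384,96))],"inner",[r(u,v,.05) for u,v in((118,105),(250,106),(384,107))])
for z in(.028,.038): print("bars",z,[r(250,v,z)[0] for v in (114,139,233,256)])
print("plate",r(72,70,.018),r(445,70,.018),r(117,328,.018))
print("hood",r(240,39,.078),r(482,39,.078))
# held cell: fit in tool frame
for d in ctrl.masks_of("cell_1","wrist"):
    ys,xs=np.nonzero(d['region']);print(xs.mean(),ys.mean(),len(xs))
    if len(xs)>5000:
        for z in (.215,.217,.219): print(z,fit(d['region'],[.5054,.0025,-.014],"wrist",P,z=z))
E
```

```text
contact front [array([0.5159, 0.1632, 0.05  ]), array([0.5145, 0.0845, 0.05  ])]
knob [0.4636 0.0836 0.06  ] [0.4496 0.085  0.06  ]
stops rear(-x+6)  [array([0.6075, 0.1564, 0.05  ]), array([0.6062, 0.0807, 0.05  ]), array([0.6049, 0.0038, 0.05  ])] inner [array([0.6027, 0.1573, 0.05  ]), array([0.6008, 0.0812, 0.05  ]), array([0.5989, 0.0039, 0.05  ])]
bars 0.028 [np.float64(0.5974756679662308), np.float64(0.5826108160304085), np.float64(0.522603689360123), np.float64(0.5068428486094053)]
bars 0.038 [np.float64(0.5970260021233527), np.float64(0.5826234502739668), np.float64(0.5244825581256423), np.float64(0.5092118829058578)]
plate [0.6258 0.1991 0.018 ] [ 0.6217 -0.0344  0.018 ] [0.4521 0.2029 0.018 ]
hood [0.6309 0.0755 0.078 ] [ 0.6288 -0.0465  0.078 ]
278.42509863815707 271.05103729158714 15714
0.215 (array([ 0.5053,  0.0021, -0.0196]), np.float64(0.8824091778202677))
0.217 (array([ 0.5059,  0.0021, -0.0181]), np.float64(0.859504132231405))
0.219 (array([ 0.5059,  0.0021, -0.0186]), np.float64(0.8366183677818027))
20.1118800461361 255.05132641291812 1734
388.3175084175084 266.7875420875421 2970
```

```bash
cat >> h.py <<'E'
A=-.016
def place(bay,ox,oz,th,off=(-.0104,-.0008,0)):
    """bay world xyz, cell origin in bay frame (mm), pitch deg (button up)"""
    z=np.array([np.sin(A),-np.cos(A),0]);x=np.array([0,0,-1.]);R0=np.column_stack([x,np.cross(z,x),z])
    R1=R0@Ro.from_rotvec([0,0,np.radians(th)]).as_matrix()
    o=np.array(bay)+ox/1000*np.array([np.cos(A),np.sin(A),0])+[0,0,oz/1000]
    p=o-R1@np.array(off);print("tcp",p);to(p,R1=R1)
def corner(cx,cz,th):
    t=np.radians(th);return cx+45*np.cos(t)-17*np.sin(t),cz+45*np.sin(t)+17*np.cos(t)
E
python3 - <<'E'
from h import *
B=[.5507,.005,.045]
for c in [(-32,25,15)]:
    o=corner(*c);print(c,o);place(B,*o,c[2])
E
```

```text
(-32, 25, 15) (np.float64(7.066738416265223), np.float64(53.06759607652759))
tcp [0.5612 0.0048 0.0882]
t [118.2  54.6  -4.9] r [-0.001  0.001  0.262] deg 15.0
```

Request:
{"api": "drive_tool", "payload": {
  "steps": [
    {"tx": 0, "ty": 30, "tz": -3, "rx": 0, "ry": 0, "rz": 0.13, "gripper": 0},
    {"tx": 30, "ty": 54, "tz": -3, "rx": 0, "ry": 0, "rz": 0.262, "gripper": 0},
    {"tx": 70, "ty": 54, "tz": -3, "rx": 0, "ry": 0, "rz": 0.262, "gripper": 0},
    {"tx": 100, "ty": 54, "tz": -3, "rx": 0, "ry": 0, "rz": 0.262, "gripper": 0},
    {"tx": 118, "ty": 54, "tz": -3, "rx": 0, "ry": 0, "rz": 0.262, "gripper": 0},
    {"tx": 118, "ty": 54, "tz": -3, "rx": 0, "ry": 0, "rz": 0.262, "gripper": 0},
    {"tx": 118, "ty": 54, "tz": -3, "rx": 0, "ry": 0, "rz": 0.262, "gripper": 0}
  ]
}}

```text
clock: 11.55
tcp_pos: [0.5612, 0.0026, 0.0892]
tcp_rot: [1.333, 1.003, -1.027]
force: [0.2, 0.2, -0.9]
finger_gap: 0.0278
```

```bash
python3 - <<'E'
from h import *
im,P=snap("wrist","w6",None,1.4);snap("side","s6",(200,170,320,280),5)
print(P,ctrl.get_state()['force'],ctrl.get_state()['finger_gap'])
E
```

```text
(array([[ 0.26  ,  0.9655, -0.0178],
       [-0.005 , -0.0171, -0.9998],
       [-0.9656,  0.26  ,  0.0004]]), array([0.5612, 0.0026, 0.0892])) [-0.1155  0.7078 -1.0207] 0.027868120534037505
```

View pics/w6.png

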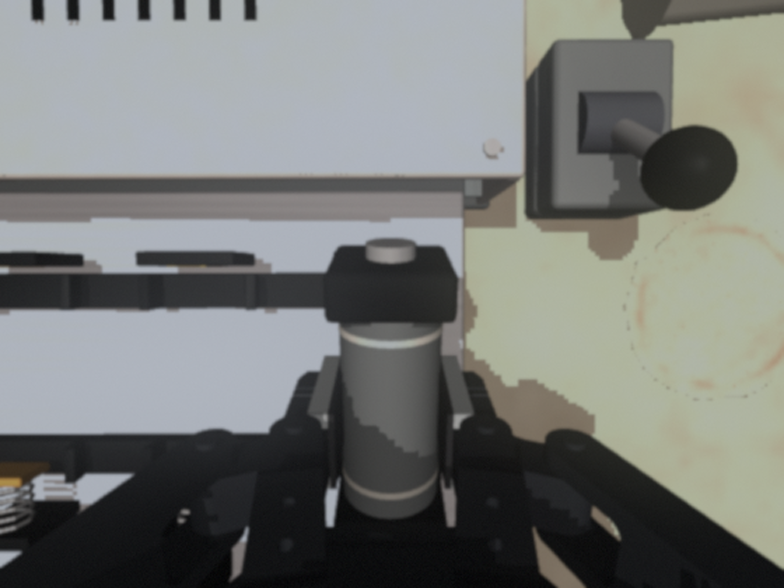

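```bash
python3 - <<'E'
from h import *
P=T();k=1.4
def r(u,v,z): return ray("wrist",(u/k,v/k),z,P)
print("hood corner",r(524,177,.078))
print("stop2 top rear edge ends",r(137,252,.05),r(255,254,.05), "plate R edge",r(464,219,.018),r(464,300,.018))
print("guide edges z38",[r(u,275,.038) for u in (70,140,150,247,256)])
E
```

```text
hood corner [ 0.629  -0.0434  0.078 ]
stop2 top rear edge ends [0.6067 0.1058 0.05  ] [0.6051 0.058  0.05  ] plate R edge [ 0.6208 -0.0317  0.018 ] [ 0.5827 -0.0312  0.018 ]
guide edges z38 [array([0.5979, 0.1413, 0.038 ]), array([0.5974, 0.1111, 0.038 ]), array([0.5973, 0.1068, 0.038 ]), array([0.5965, 0.0651, 0.038 ]), array([0.5965, 0.0612, 0.038 ])]
```

```bash
python3 - <<'E'
import cv2
im=cv2.imread("pics/w6.png")
a=im[235:325,0:480]; cv2.imwrite("pics/w6z.png",cv2.resize(cv2.convertScaleAbs(a,alpha=2.2,beta=20),None,fx=1.66,fy=3,interpolation=cv2.INTER_CUBIC))
E
```

```text
(no output)
```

View pics/w6z.png

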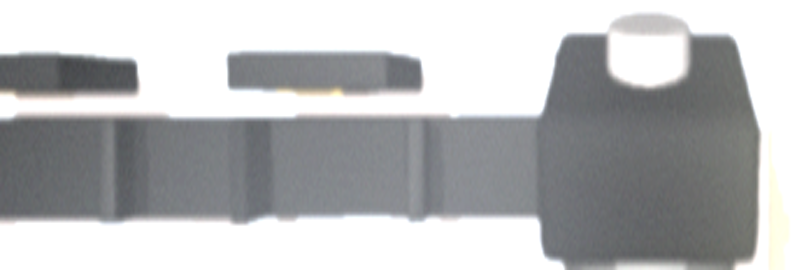

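```bash
python3 - <<'E'
from h import *
B=[.5502,.006,.045]
for c in [(-32,10,15),(-32,-10,15),(-46,-12,15)]:
    o=corner(*c);print(c,o);place(B,*o,c[2])
E
```

```text
(-32, 10, 15) (np.float64(7.066738416265223), np.float64(38.06759607652759))
tcp [0.5607 0.0058 0.0732]
t [15.6 -4.9 -2.8] r [-0.002  0.    -0.002] deg 0.2
(-32, -10, 15) (np.float64(7.066738416265223), np.float64(18.067596076527593))
tcp [0.5607 0.0058 0.0532]
t [ 34.9 -10.2  -2.8] r [-0.002  0.    -0.002] deg 0.2
(-46, -12, 15) (np.float64(-6.933261583734777), np.float64(16.067596076527593))
tcp [0.5467 0.0061 0.0512]
t [ 33.2 -24.2  -2.8] r [-0.002  0.    -0.002] deg 0.2
```

Request:
{"api": "drive_tool", "payload": {
  "steps": [
    {"tx": 0, "ty": 0, "tz": -3, "rx": 0, "ry": 0, "rz": 0, "gripper": 0},
    {"tx": 15, "ty": -5, "tz": -3, "rx": 0, "ry": 0, "rz": 0, "gripper": 0},
    {"tx": 28, "ty": -8, "tz": -3, "rx": 0, "ry": 0, "rz": 0, "gripper": 0},
    {"tx": 35, "ty": -10, "tz": -3, "rx": 0, "ry": 0, "rz": 0, "gripper": 0},
    {"tx": 35, "ty": -10, "tz": -3, "rx": 0, "ry": 0, "rz": 0, "gripper": 0}
  ]
}}

```text
clock: 12.28
tcp_pos: [0.5607, 0.0059, 0.053]
tcp_rot: [1.333, 1.003, -1.026]
force: [-0.7, 0.0, -2.1]
finger_gap: 0.0281
```

```bash
python3 - <<'E'
from h import *
snap("side","s7",(200,170,320,280),5)
B=[.5502,.006,.045]
for c in [(-32,-10,15),(-46,-12,15),(-46.5,-15,7)]:
    o=corner(*c);print(c,o);place(B,*o,c[2])
E
```

```text
(-32, -10, 15) (np.float64(7.066738416265223), np.float64(18.067596076527593))
tcp [0.5607 0.0058 0.0532]
t [ 0.1 -0.3  0.2] r [-0.001  0.    -0.002] deg 0.2
(-46, -12, 15) (np.float64(-6.933261583734777), np.float64(16.067596076527593))
tcp [0.5467 0.0061 0.0512]
t [ -1.6 -14.4   0.2] r [-0.001  0.    -0.002] deg 0.2
(-46.5, -15, 7) (np.float64(-3.907202014028016), np.float64(7.35740503113411))
tcp [0.5484 0.006  0.0421]
t [  7.6 -15.2   0.2] r [-0.001  0.    -0.142] deg 8.1
```

View pics/s7.png

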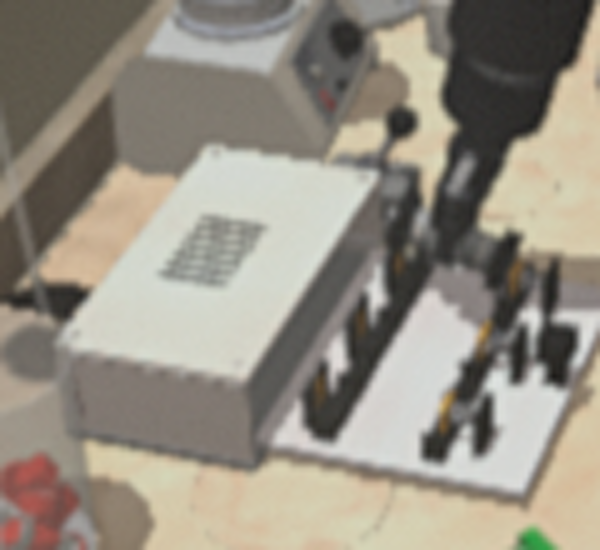

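The side view shows the tilted cell in the right bay with its flat end ahead of the contact. There are no contact forces yet, so I push back against the spring.

Request:
{"api": "drive_tool", "payload": {
  "steps": [
    {"tx": 0, "ty": -4, "tz": 0, "rx": 0, "ry": 0, "rz": 0, "gripper": 0},
    {"tx": -1, "ty": -9, "tz": 0, "rx": 0, "ry": 0, "rz": 0, "gripper": 0},
    {"tx": -2, "ty": -14.5, "tz": 0, "rx": 0, "ry": 0, "rz": 0, "gripper": 0},
    {"tx": -2, "ty": -14.5, "tz": 0, "rx": 0, "ry": 0, "rz": 0, "gripper": 0}
  ]
}}

```text
clock: 12.82
tcp_pos: [0.5487, 0.0073, 0.0535]
tcp_rot: [1.336, 1.001, -1.02]
force: [8.7, -5.3, -0.0]
finger_gap: 0.028
```

```bash
python3 - <<'E'
from h import *
B=[.5502,.006,.045]
for c in [(-46,-12,15),(-46.5,-15,8),(-46.5,-16,3),(-46.5,-17,0)]:
    o=corner(*c);print(c,o);place(B,*o,c[2])
E
```

```text
(-46, -12, 15) (np.float64(-6.933261583734777), np.float64(16.067596076527593))
tcp [0.5467 0.0061 0.0512]
t [ 1.7 -2.5  1.2] r [-0.001 -0.002 -0.007] deg 0.4
(-46.5, -15, 8) (np.float64(-4.303879622950445), np.float64(8.097346711809642))
tcp [0.5481 0.006  0.0429]
t [10.1 -3.3  1.3] r [-0.001 -0.002 -0.129] deg 7.4
(-46.5, -16, 3) (np.float64(-2.4513821921742256), np.float64(3.3318201217602272))
tcp [0.5491 0.006  0.038 ]
t [15.1 -3.7  1.3] r [-0.    -0.002 -0.216] deg 12.4
(-46.5, -17, 0) (np.float64(-1.5), np.float64(0.0))
tcp [0.5495 0.006  0.0346]
t [18.5 -4.2  1.3] r [-0.    -0.002 -0.269] deg 15.4
```

Request:
{"api": "drive_tool", "payload": {
  "steps": [
    {"tx": 4, "ty": -6, "tz": 2, "rx": 0, "ry": 0, "rz": -0.03, "gripper": 0},
    {"tx": 10, "ty": -6, "tz": 2, "rx": 0, "ry": 0, "rz": -0.129, "gripper": 0},
    {"tx": 15, "ty": -6, "tz": 2, "rx": 0, "ry": 0, "rz": -0.216, "gripper": 0},
    {"tx": 15, "ty": -6, "tz": 2, "rx": 0, "ry": 0, "rz": -0.216, "gripper": 0}
  ]
}}

```text
clock: 13.32
tcp_pos: [0.5513, 0.0071, 0.0389]
tcp_rot: [1.251, 1.162, -1.176]
force: [8.5, 2.6, -0.5]
finger_gap: 0.0278
```

```bash
python3 - <<'E'
from h import *
B=[.5502,.006,.045]
print(T(),ctrl.get_state()['torque'])
snap("wrist","w8",None,1.4)
for c in [(-46.5,-16,3),(-46.5,-17,0)]:
    o=corner(*c);print(c,o);place(B,*o,c[2])
E
```

```text
(array([[ 0.0579,  0.9982, -0.016 ],
       [ 0.0035, -0.0162, -0.9999],
       [-0.9983,  0.0579, -0.0044]]), array([0.5513, 0.0071, 0.0389])) [ 0.7635 -2.4256 -0.1276]
(-46.5, -16, 3) (np.float64(-2.4513821921742256), np.float64(3.3318201217602272))
tcp [0.5491 0.006  0.038 ]
t [ 0.8 -2.1  1. ] r [ 0.    -0.004 -0.007] deg 0.5
(-46.5, -17, 0) (np.float64(-1.5), np.float64(0.0))
tcp [0.5495 0.006  0.0346]
t [ 4.2 -1.9  1. ] r [ 0.    -0.004 -0.059] deg 3.4
```

View pics/w8.png

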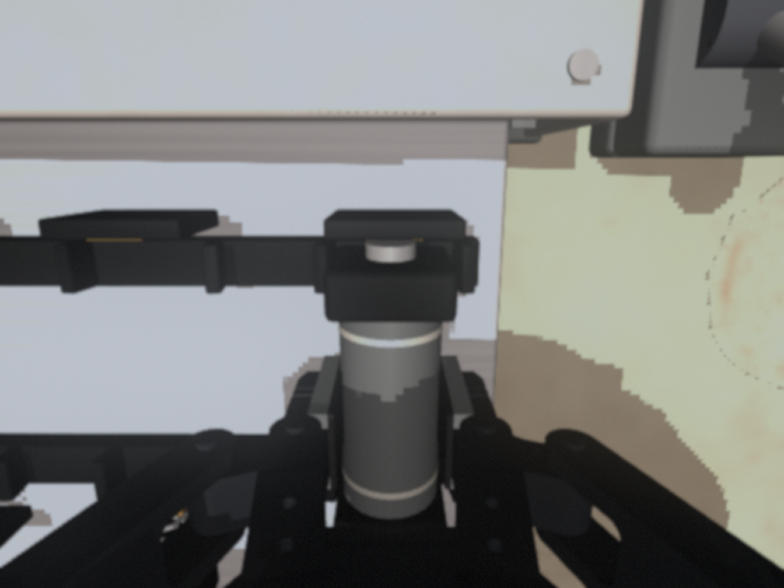

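Request:
{"api": "drive_tool", "payload": {
  "steps": [
    {"tx": 0, "ty": -4, "tz": 1, "rx": 0, "ry": 0, "rz": 0, "gripper": 0},
    {"tx": 2.5, "ty": -4, "tz": 1, "rx": 0, "ry": 0, "rz": -0.03, "gripper": 0},
    {"tx": 5, "ty": -4, "tz": 1, "rx": 0, "ry": -0.003, "rz": -0.06, "gripper": 0},
    {"tx": 5, "ty": -4, "tz": 1, "rx": 0, "ry": -0.003, "rz": -0.06, "gripper": 0}
  ]
}}

```text
clock: 13.88
tcp_pos: [0.551, 0.0071, 0.0352]
tcp_rot: [1.225, 1.2, -1.215]
force: [6.5, 0.3, -0.1]
finger_gap: 0.0282
```

```bash
python3 - <<'E'
from h import *
B=[.5502,.006,.045]
print(ctrl.get_state()['torque'])
for c in [(-46.5,-17,0)]:
    o=corner(*c);print(c,o);place(B,*o,c[2])
E
```

```text
[ 0.1419 -2.4105 -0.0392]
(-46.5, -17, 0) (np.float64(-1.5), np.float64(0.0))
tcp [0.5495 0.006  0.0346]
t [ 0.6 -1.5  1.1] r [ 0.001 -0.003 -0.005] deg 0.3
```

Request:
{"api": "drive_tool", "payload": {
  "steps": [
    {"tx": 2, "ty": 0, "tz": 0, "rx": 0, "ry": 0, "rz": -0.005, "gripper": 0},
    {"tx": 3, "ty": 0, "tz": 0, "rx": 0, "ry": 0, "rz": -0.005, "gripper": 0}
  ]
}}

```text
clock: 14.12
tcp_pos: [0.5524, 0.0071, 0.0344]
tcp_rot: [1.223, 1.202, -1.216]
force: [-3.7, -1.6, 22.0]
finger_gap: 0.0285
```

Request:
{"api": "drive_tool", "payload": {
  "steps": [
    {"tx": 0, "ty": 0, "tz": 0, "rx": 0, "ry": 0, "rz": 0, "gripper": 0.6},
    {"tx": 0, "ty": 0, "tz": 0, "rx": 0, "ry": 0, "rz": 0, "gripper": 0.6},
    {"tx": 0, "ty": 0, "tz": 0, "rx": 0, "ry": 0, "rz": 0, "gripper": 0.6},
    {"tx": -40, "ty": 0, "tz": 0, "rx": 0, "ry": 0, "rz": 0, "gripper": 0.6},
    {"tx": -90, "ty": 0, "tz": 0, "rx": 0, "ry": 0, "rz": 0, "gripper": 0.8},
    {"tx": -140, "ty": -30, "tz": 0, "rx": 0, "ry": 0, "rz": 0, "gripper": 1},
    {"tx": -160, "ty": -50, "tz": 0, "rx": 0, "ry": 0, "rz": 0, "gripper": 1},
    {"tx": -160, "ty": -50, "tz": 0, "rx": 0, "ry": 0, "rz": 0, "gripper": 1}
  ]
}}

```text
clock: 15.12
tcp_pos: [0.5017, 0.0076, 0.1962]
tcp_rot: [1.225, 1.201, -1.212]
force: [0.8, -0.8, -1.1]
finger_gap: 0.0851
```

```bash
python3 - <<'E'
from h import *
im,P=snap("wrist","w9",None,1.4);print(P)
for d in ctrl.masks_of("cell_1","wrist"):
    ys,xs=np.nonzero(d['region']);print(d['p'],xs.mean(),ys.mean(),len(xs))
    if len(xs)>3000 and abs(xs.mean()-280)<50:
        for z in (.045,.05): print(z,fit(d['region'],[.55,.006,-.014],"wrist",P,z=z))
E
```

```text
(array([[ 0.007 ,  0.9999, -0.0134],
       [ 0.004 , -0.0134, -0.9999],
       [-1.    ,  0.0069, -0.0041]]), array([0.5017, 0.0076, 0.1962]))
0.79 279.14399117971334 128.16163175303197 4535
0.045 (array([ 0.5523,  0.0084, -0.0218]), np.float64(0.9595767195767195))
0.05 (array([ 0.5519,  0.0082, -0.0153]), np.float64(0.9264405394360441))
0.74 395.10295151089247 268.24455375966267 2846
0.72 18.561218512009372 256.80433509080257 1707
```

View pics/w9.png

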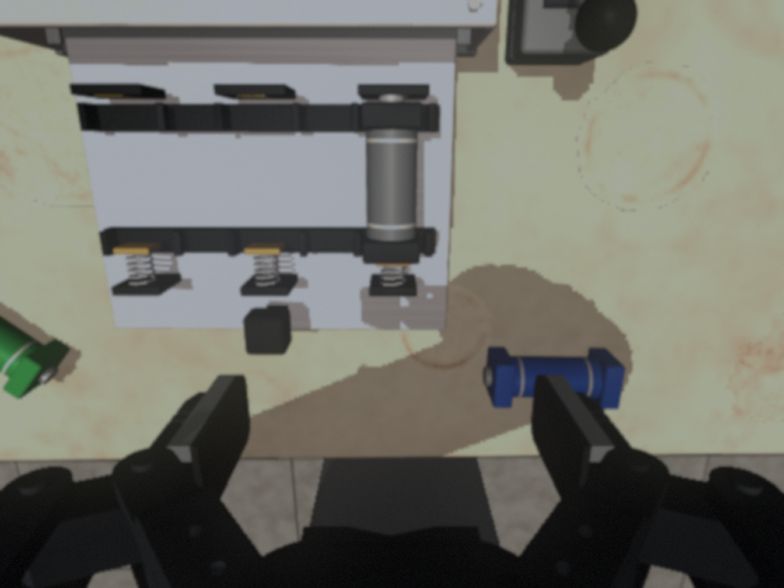

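The cell sits flat in bay 3: fit IoU 0.96 at the seated height, and the button is behind the stop at (392,93). Next is cell 2.

```bash
python3 - <<'E'
from h import *
to([.487,-.328,.15],yaw=-np.pi/2+.325)
E
```

```text
t [ 43.  -10.3 335.8] r [-0.339 -0.002 -0.004] deg 19.4
```

Request:
{"api": "drive_tool", "payload": {
  "steps": [
    {"tx": 0, "ty": -2, "tz": 58, "rx": -0.06, "ry": 0, "rz": 0, "gripper": 1},
    {"tx": 0, "ty": -4, "tz": 116, "rx": -0.12, "ry": 0, "rz": 0, "gripper": 1},
    {"tx": 10, "ty": -6, "tz": 174, "rx": -0.18, "ry": 0, "rz": 0, "gripper": 1},
    {"tx": 20, "ty": -8, "tz": 232, "rx": -0.24, "ry": 0, "rz": 0, "gripper": 1},
    {"tx": 30, "ty": -10, "tz": 290, "rx": -0.3, "ry": 0, "rz": 0, "gripper": 1},
    {"tx": 43, "ty": -10, "tz": 336, "rx": -0.339, "ry": -0.002, "rz": -0.004, "gripper": 1},
    {"tx": 43, "ty": -10, "tz": 336, "rx": -0.339, "ry": -0.002, "rz": -0.004, "gripper": 1},
    {"tx": 43, "ty": -10, "tz": 336, "rx": -0.339, "ry": -0.002, "rz": -0.004, "gripper": 1}
  ]
}}

```text
clock: 16.23
tcp_pos: [0.4868, -0.3284, 0.1482]
tcp_rot: [0.967, 1.348, -0.968]
force: [0.5, 0.3, -0.6]
finger_gap: 0.0855
```

```bash
python3 - <<'E'
from h import *
im,P=snap("wrist","w10",None,1.4);print(P)
for d in ctrl.masks_of("cell_2","wrist"):
    ys,xs=np.nonzero(d['region']);print(d['p'],xs.mean(),ys.mean(),len(xs),im[ys,xs].mean(0))
    if len(xs)>3000 and abs(xs.mean()-280)<80:
        q,i=fit(d['region'],[.49,-.33,.325],"wrist",P);print(q,i)
        to([q[0],q[1],.005],yaw=-np.pi/2+q[2])
E
```

```text
(array([[-0.0029,  0.948 ,  0.3183],
       [ 0.0011,  0.3183, -0.948 ],
       [-1.    , -0.0024, -0.0019]]), array([ 0.4868, -0.3284,  0.1482]))
0.77 29.962428842504742 209.66641366223908 2635 [92.189  55.8281 41.3271]
0.56 289.25174672489084 193.62336244541484 4580 [58.6417 62.2434 63.086 ]
[ 0.4889 -0.3354  0.3145] 0.9464211832850641
t [144.5  -1.    8. ] r [ 0.011 -0.001  0.001] deg 0.7
```

Request:
{"api": "drive_tool", "payload": {
  "steps": [
    {"tx": 55, "ty": -1, "tz": 8, "rx": 0.011, "ry": 0, "rz": 0, "gripper": 1},
    {"tx": 105, "ty": -1, "tz": 8, "rx": 0.011, "ry": 0, "rz": 0, "gripper": 1},
    {"tx": 137, "ty": -1, "tz": 8, "rx": 0.011, "ry": 0, "rz": 0, "gripper": 1},
    {"tx": 144, "ty": -1, "tz": 8, "rx": 0.011, "ry": 0, "rz": 0, "gripper": 1},
    {"tx": 144, "ty": -1, "tz": 8, "rx": 0.011, "ry": 0, "rz": 0, "gripper": 0},
    {"tx": 144, "ty": -1, "tz": 8, "rx": 0.011, "ry": 0, "rz": 0, "gripper": 0},
    {"tx": 144, "ty": -1, "tz": 8, "rx": 0.011, "ry": 0, "rz": 0, "gripper": 0},
    {"tx": 144, "ty": -1, "tz": 8, "rx": 0.011, "ry": 0, "rz": 0, "gripper": 0}
  ]
}}

```text
clock: 17.32
tcp_pos: [0.4899, -0.3357, 0.0072]
tcp_rot: [0.974, 1.341, -0.973]
force: [-0.7, 2.3, 7.4]
finger_gap: 0.0283
```

```bash
python3 - <<'E'
from h import *
R,p=T();print(p,"cell in tool",R.T@(np.array([.4889,-.3354,.017])-p))
to([.51,.16,.21],yaw=-np.pi/2-.016)
E
```

```text
[ 0.4899 -0.3357  0.0072] cell in tool [-0.0098 -0.0008 -0.0006]
t [-203.   173.1 -464.9] r [ 0.331  0.001 -0.001] deg 19.0
```

Request:
{"api": "drive_tool", "payload": {
  "steps": [
    {"tx": -55, "ty": 0, "tz": 0, "rx": 0, "ry": 0, "rz": 0, "gripper": 0},
    {"tx": -110, "ty": 0, "tz": 0, "rx": 0, "ry": 0, "rz": 0, "gripper": 0},
    {"tx": -160, "ty": 10, "tz": -25, "rx": 0.05, "ry": 0, "rz": 0, "gripper": 0},
    {"tx": -190, "ty": 25, "tz": -70, "rx": 0.1, "ry": 0, "rz": 0, "gripper": 0},
    {"tx": -203, "ty": 43, "tz": -120, "rx": 0.15, "ry": 0, "rz": 0, "gripper": 0},
    {"tx": -203, "ty": 62, "tz": -170, "rx": 0.2, "ry": 0, "rz": 0, "gripper": 0},
    {"tx": -203, "ty": 82, "tz": -225, "rx": 0.25, "ry": 0, "rz": 0, "gripper": 0},
    {"tx": -203, "ty": 102, "tz": -280, "rx": 0.3, "ry": 0, "rz": 0, "gripper": 0}
  ]
}}

```text
clock: 18.32
tcp_pos: [0.4993, -0.0361, 0.2108]
tcp_rot: [1.201, 1.213, -1.197]
force: [1.3, -0.4, -2.3]
finger_gap: 0.028
```

```bash
python3 - <<'E'
from h import *
to([.51,.16,.21],yaw=-np.pi/2-.016)
E
```

```text
t [   0.9   13.3 -195.9] r [ 0.029 -0.    -0.003] deg 1.7
```

Request:
{"api": "drive_tool", "payload": {
  "steps": [
    {"tx": 0, "ty": 4, "tz": -55, "rx": 0.03, "ry": 0, "rz": 0, "gripper": 0},
    {"tx": 0, "ty": 7, "tz": -105, "rx": 0.03, "ry": 0, "rz": 0, "gripper": 0},
    {"tx": 0, "ty": 10, "tz": -155, "rx": 0.03, "ry": 0, "rz": 0, "gripper": 0},
    {"tx": 0, "ty": 13, "tz": -190, "rx": 0.03, "ry": 0, "rz": 0, "gripper": 0},
    {"tx": 0, "ty": 13, "tz": -196, "rx": 0.03, "ry": 0, "rz": -0.003, "gripper": 0},
    {"tx": 0, "ty": 13, "tz": -196, "rx": 0.03, "ry": 0, "rz": -0.003, "gripper": 0},
    {"tx": 0, "ty": 13, "tz": -196, "rx": 0.03, "ry": 0, "rz": -0.003, "gripper": 0}
  ]
}}

```text
clock: 19.2
tcp_pos: [0.5096, 0.1591, 0.211]
tcp_rot: [1.222, 1.201, -1.222]
force: [0.1, 1.1, -0.5]
finger_gap: 0.0275
```

```bash
python3 - <<'E'
from h import *
im,P=snap("wrist","w11",None,1.4);print(P,ctrl.get_state()['finger_gap'])
R,p=P
for d in ctrl.masks_of("cell_2","wrist"):
    ys,xs=np.nonzero(d['region']);print(d['p'],xs.mean(),ys.mean(),len(xs))
    if len(xs)>9000: print(fit(d['region'],[p[0],p[1],-.014],"wrist",P,z=p[2]+.0098),"ref: earlier cell fit dx -.0005..-.001, dy -.0004")
    elif xs.mean()>300 and len(xs)>3000 and ys.mean()<200: print("seated1",fit(d['region'],[.552,.007,-.016],"wrist",P,z=.045))
B=[.5542,.167,.0448];off=(-.0098,-.0008,-.0003)
for c in [(-32,25,15)]:
    o=corner(*c);place(B,*o,c[2],off)
E
```

```text
(array([[-0.0002,  0.9998, -0.0178],
       [ 0.0001, -0.0178, -0.9998],
       [-1.    , -0.0002, -0.0001]]), array([0.5096, 0.1591, 0.211 ])) 0.0280852135826354
0.92 146.8940650925335 238.95788130185068 3134
0.8 453.0422125181951 131.54335620711166 4809
seated1 (array([ 0.5518,  0.0083, -0.0208]), np.float64(0.9357851722124927))
0.8 518.5077942322681 264.616134060795 2566
0.72 278.4277890983189 272.32297503820683 15704
(array([ 0.5081,  0.1602, -0.0133]), np.float64(0.8717108915288109)) ref: earlier cell fit dx -.0005..-.001, dy -.0004
tcp [0.5646 0.1665 0.0886]
t [122.4  54.7  -8.4] r [-0.002  0.     0.262] deg 15.0
```

Request:
{"api": "drive_tool", "payload": {
  "steps": [
    {"tx": 0, "ty": 30, "tz": -6, "rx": 0, "ry": 0, "rz": 0.13, "gripper": 0},
    {"tx": 30, "ty": 55, "tz": -8, "rx": 0, "ry": 0, "rz": 0.262, "gripper": 0},
    {"tx": 70, "ty": 55, "tz": -8, "rx": 0, "ry": 0, "rz": 0.262, "gripper": 0},
    {"tx": 100, "ty": 55, "tz": -8, "rx": 0, "ry": 0, "rz": 0.262, "gripper": 0},
    {"tx": 122, "ty": 55, "tz": -8, "rx": 0, "ry": 0, "rz": 0.262, "gripper": 0},
    {"tx": 122, "ty": 55, "tz": -8, "rx": 0, "ry": 0, "rz": 0.262, "gripper": 0},
    {"tx": 122, "ty": 55, "tz": -8, "rx": 0, "ry": 0, "rz": 0.262, "gripper": 0}
  ]
}}

```text
clock: 20.18
tcp_pos: [0.5655, 0.166, 0.0901]
tcp_rot: [1.334, 1.003, -1.027]
force: [0.2, 0.7, -0.7]
finger_gap: 0.0282
```

```bash
python3 - <<'E'
from h import *
im,P=snap("wrist","w12",None,1.4)
B=[.5542,.167,.0448];off=(-.0098,-.0008,-.0003)
for c in [(-32,10,15),(-32,-10,15)]:
    o=corner(*c);place(B,*o,c[2],off)
# dark-edge check on the stop of bay 2 and 1: print horizontal extents of dark px in the stop row
for y in (.167,.087): print(y,[pix("wrist",[.607,y+s,.05],P)*1.4 for s in(-.02,.02)])
E
```

```text
tcp [0.5646 0.1665 0.0736]
t [15.9 -5.4 -0.1] r [-0.003 -0.001 -0.002] deg 0.2
tcp [0.5646 0.1665 0.0536]
t [ 35.2 -10.6  -0.1] r [-0.003 -0.001 -0.002] deg 0.2
0.167 [array([437.7012, 255.996 ]), array([339.2523, 257.8702])]
0.087 [array([634.8112, 252.2437]), array([536.2208, 254.1205])]
```

View pics/w12.png

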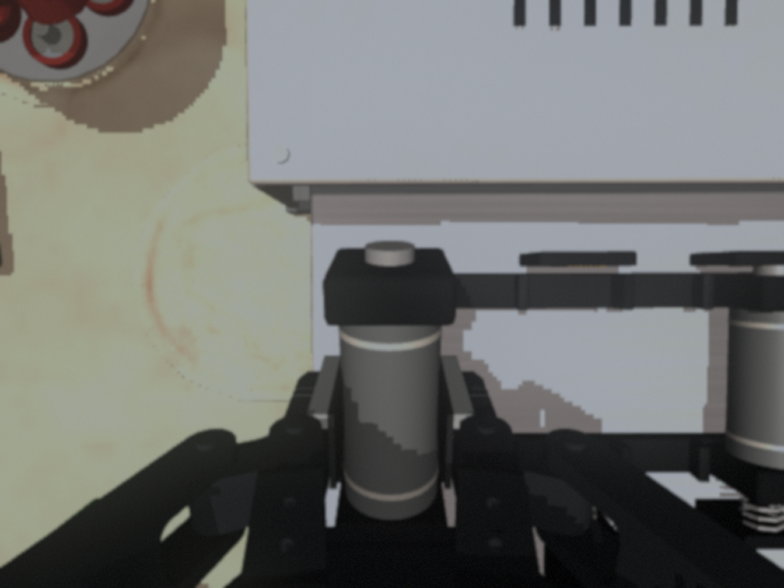

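Request:
{"api": "drive_tool", "payload": {
  "steps": [
    {"tx": 0, "ty": 0, "tz": 1, "rx": 0, "ry": 0, "rz": 0, "gripper": 0},
    {"tx": 16, "ty": -5, "tz": 1, "rx": 0, "ry": 0, "rz": 0, "gripper": 0},
    {"tx": 28, "ty": -9, "tz": 1, "rx": 0, "ry": 0, "rz": 0, "gripper": 0},
    {"tx": 35, "ty": -10.5, "tz": 1, "rx": 0, "ry": 0, "rz": 0, "gripper": 0},
    {"tx": 35, "ty": -10.5, "tz": 1, "rx": 0, "ry": 0, "rz": 0, "gripper": 0}
  ]
}}

```text
clock: 20.85
tcp_pos: [0.5647, 0.1652, 0.0539]
tcp_rot: [1.335, 1.003, -1.026]
force: [0.5, 0.8, -1.6]
finger_gap: 0.0281
```

```bash
python3 - <<'E'
from h import *
B=[.5542,.1658,.0448];off=(-.0098,-.0008,-.0003)
for c in [(-32,-10,15),(-46,-12,15)]:
    o=corner(*c);place(B,*o,c[2],off)
E
```

```text
tcp [0.5646 0.1653 0.0536]
t [ 0.2 -0.2 -0.2] r [-0.003 -0.    -0.002] deg 0.2
tcp [0.5506 0.1656 0.0516]
t [ -1.5 -14.2  -0.1] r [-0.003 -0.    -0.002] deg 0.2
```

Now push back, allowing for about 2 mm of compliance.

Request:
{"api": "drive_tool", "payload": {
  "steps": [
    {"tx": 0, "ty": -4, "tz": 0, "rx": 0, "ry": 0, "rz": 0, "gripper": 0},
    {"tx": -1, "ty": -10, "tz": 0, "rx": 0, "ry": 0, "rz": 0, "gripper": 0},
    {"tx": -1.5, "ty": -16, "tz": 0, "rx": 0, "ry": 0, "rz": 0, "gripper": 0},
    {"tx": -1.5, "ty": -16, "tz": 0, "rx": 0, "ry": 0, "rz": 0, "gripper": 0}
  ]
}}

```text
clock: 21.35
tcp_pos: [0.5506, 0.1666, 0.0534]
tcp_rot: [1.338, 1.002, -1.022]
force: [9.3, -4.0, 2.2]
finger_gap: 0.0278
```

```bash
python3 - <<'E'
from h import *
B=[.5542,.1658,.0448];off=(-.0098,-.0008,-.0003)
for c in [(-46,-12,15),(-46.5,-15,8),(-46.5,-16,3)]:
    o=corner(*c);place(B,*o,c[2],off)
E
```

```text
tcp [0.5506 0.1656 0.0516]
t [ 1.7 -0.5  1.1] r [-0.003 -0.003 -0.006] deg 0.4
tcp [0.552  0.1655 0.0433]
t [10.1 -1.2  1.1] r [-0.002 -0.003 -0.128] deg 7.3
tcp [0.5531 0.1655 0.0384]
t [15.1 -1.6  1.1] r [-0.002 -0.003 -0.215] deg 12.3
```

Request:
{"api": "drive_tool", "payload": {
  "steps": [
    {"tx": 4, "ty": -4, "tz": 2, "rx": 0, "ry": 0, "rz": -0.03, "gripper": 0},
    {"tx": 10, "ty": -5.5, "tz": 2, "rx": 0, "ry": 0, "rz": -0.129, "gripper": 0},
    {"tx": 15, "ty": -6, "tz": 2, "rx": 0, "ry": 0, "rz": -0.215, "gripper": 0},
    {"tx": 15, "ty": -6, "tz": 2, "rx": 0, "ry": 0, "rz": -0.215, "gripper": 0}
  ]
}}

```text
clock: 21.85
tcp_pos: [0.554, 0.168, 0.0394]
tcp_rot: [1.255, 1.163, -1.175]
force: [8.1, 3.8, 0.5]
finger_gap: 0.028
```

```bash
python3 - <<'E'
from h import *
B=[.5542,.1658,.0448];off=(-.0098,-.0008,-.0003)
for c in [(-46.5,-16,3),(-46.5,-17,0)]:
    o=corner(*c);place(B,*o,c[2],off)
E
```

```text
tcp [0.5531 0.1655 0.0384]
t [ 0.9 -0.9  2.5] r [-0.002 -0.009 -0.007] deg 0.6
tcp [0.5535 0.1655 0.035 ]
t [ 4.4 -0.7  2.6] r [-0.002 -0.009 -0.059] deg 3.4
```

Request:
{"api": "drive_tool", "payload": {
  "steps": [
    {"tx": 0, "ty": -3.5, "tz": 2, "rx": 0, "ry": 0, "rz": 0, "gripper": 0},
    {"tx": 2.5, "ty": -3.5, "tz": 2, "rx": 0, "ry": 0, "rz": -0.03, "gripper": 0},
    {"tx": 5, "ty": -3.5, "tz": 2, "rx": 0, "ry": -0.006, "rz": -0.06, "gripper": 0},
    {"tx": 5, "ty": -3.5, "tz": 2, "rx": 0, "ry": -0.006, "rz": -0.06, "gripper": 0}
  ]
}}

```text
clock: 22.35
tcp_pos: [0.5543, 0.1679, 0.0359]
tcp_rot: [1.228, 1.202, -1.215]
force: [6.8, 1.5, 0.9]
finger_gap: 0.0282
```

Request:
{"api": "drive_tool", "payload": {
  "steps": [
    {"tx": 2, "ty": 0, "tz": 0, "rx": 0, "ry": 0, "rz": -0.005, "gripper": 0},
    {"tx": 3, "ty": 0, "tz": 0, "rx": 0, "ry": 0, "rz": -0.005, "gripper": 0}
  ]
}}

```text
clock: 22.6
tcp_pos: [0.5553, 0.1681, 0.0351]
tcp_rot: [1.226, 1.204, -1.216]
force: [-3.7, -3.7, 21.2]
finger_gap: 0.0279
```

Request:
{"api": "drive_tool", "payload": {
  "steps": [
    {"tx": 0, "ty": 0, "tz": 0, "rx": 0, "ry": 0, "rz": 0, "gripper": 0.6},
    {"tx": 0, "ty": 0, "tz": 0, "rx": 0, "ry": 0, "rz": 0, "gripper": 0.6},
    {"tx": 0, "ty": 0, "tz": 0, "rx": 0, "ry": 0, "rz": 0, "gripper": 0.6},
    {"tx": -40, "ty": 0, "tz": 0, "rx": 0, "ry": 0, "rz": 0, "gripper": 0.6},
    {"tx": -90, "ty": 0, "tz": 10, "rx": 0, "ry": 0, "rz": 0, "gripper": 0.8},
    {"tx": -140, "ty": -30, "tz": 45, "rx": 0, "ry": 0, "rz": 0, "gripper": 1},
    {"tx": -160, "ty": -55, "tz": 80, "rx": 0, "ry": 0, "rz": 0, "gripper": 1},
    {"tx": -160, "ty": -55, "tz": 80, "rx": 0, "ry": 0, "rz": 0, "gripper": 1}
  ]
}}

```text
clock: 23.6
tcp_pos: [0.4978, 0.0867, 0.197]
tcp_rot: [1.23, 1.203, -1.214]
force: [-0.1, 0.2, -0.9]
finger_gap: 0.0851
```

Request:
{"api": "drive_tool", "payload": {
  "steps": [
    {"tx": 0, "ty": 0, "tz": 0, "rx": 0, "ry": 0, "rz": 0, "gripper": 1},
    {"tx": 0, "ty": 0, "tz": 0, "rx": 0, "ry": 0, "rz": 0, "gripper": 1}
  ]
}}

```text
clock: 23.85
tcp_pos: [0.4979, 0.087, 0.1964]
tcp_rot: [1.229, 1.203, -1.214]
force: [0.5, 0.8, -0.6]
finger_gap: 0.0852
```

```bash
python3 - <<'E'
from h import *
im,P=snap("wrist","w13",None,1.4);print(P)
for d in ctrl.masks_of("cell_1","wrist"):
    ys,xs=np.nonzero(d['region']);print(d['p'],xs.mean(),ys.mean(),len(xs))
    if len(xs)>3000 and ys.mean()<200:
        g=[.552,.008,-.02] if xs.mean()>280 else [.554,.168,-.02]
        for z in (.045,.05): print(z,fit(d['region'],g,"wrist",P,z=z))
im=ctrl.capture("scene")
for q in spots("cell_1","scene")[:7]: print(*q, im[int(q[2][1]),int(q[2][0])])
E
```

```text
(array([[ 0.0049,  0.9998, -0.0167],
       [ 0.0076, -0.0168, -0.9998],
       [-1.    ,  0.0047, -0.0077]]), array([0.4979, 0.087 , 0.1964]))
0.97 180.03871230643847 121.95680521597392 4908
0.045 (array([ 0.5536,  0.1693, -0.015 ]), np.float64(0.9526213592233009))
0.05 (array([ 0.5531,  0.1678, -0.0146]), np.float64(0.9205782951558393))
0.93 376.5557125555107 121.59668954380298 4954
0.045 (array([ 0.5514,  0.0081, -0.0149]), np.float64(0.9537839399191219))
0.05 (array([ 0.5508,  0.0096, -0.0079]), np.float64(0.9226323639075317))
0.64 475.7051781737194 264.4292873051225 3592
0.63 68.78591549295774 234.45889884763125 3905
0.74 [0.5373 0.1686 0.063 ] [254.9162 197.3535] [131 129 124]
0.68 [ 0.405  -0.1101  0.0289] [278.1086 262.923 ] [ 41  90 204]
0.55 [0.5493 0.0043 0.0637] [285.3409 218.8503] [126 122 117]
0.45 [0.4401 0.2882 0.0372] [217.6581 197.698 ] [ 32 154  48]
0.38 [ 0.6231 -0.0911  0.1054] [317.0228 215.7863] [39 39 35]
```

View pics/w13.png

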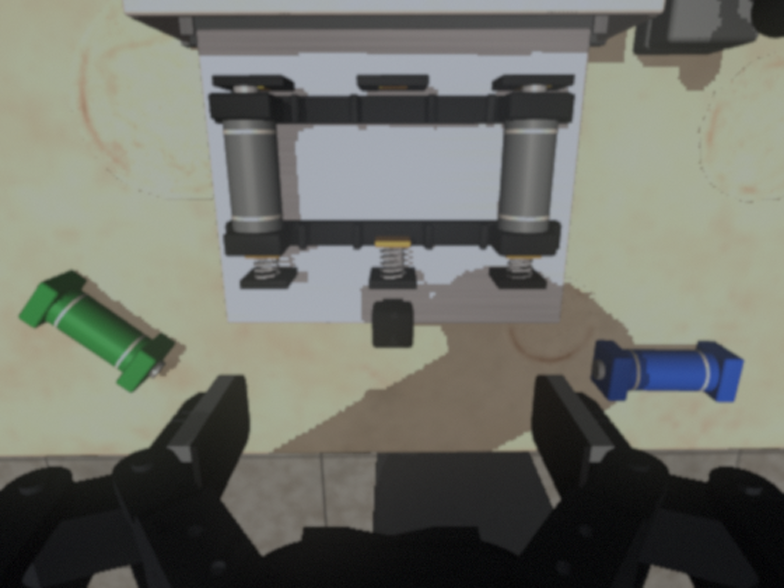

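```bash
python3 - <<'E'
from h import *
to([.4628,.0872,.031],yaw=-np.pi/2-.016)
E
```

```text
t [165.1 -35.7   1.6] r [-0.001 -0.007 -0.004] deg 0.5
```

Request:
{"api": "drive_tool", "payload": {
  "steps": [
    {"tx": 30, "ty": -35.5, "tz": 1.6, "rx": 0, "ry": -0.007, "rz": -0.004, "gripper": 1},
    {"tx": 80, "ty": -35.5, "tz": 1.6, "rx": 0, "ry": -0.007, "rz": -0.004, "gripper": 1},
    {"tx": 130, "ty": -35.5, "tz": 1.6, "rx": 0, "ry": -0.007, "rz": -0.004, "gripper": 1},
    {"tx": 163, "ty": -35.5, "tz": 1.6, "rx": 0, "ry": -0.007, "rz": -0.004, "gripper": 1},
    {"tx": 163, "ty": -35.5, "tz": 1.6, "rx": 0, "ry": -0.007, "rz": -0.004, "gripper": 0},
    {"tx": 163, "ty": -35.5, "tz": 1.6, "rx": 0, "ry": -0.007, "rz": -0.004, "gripper": 0},
    {"tx": 163, "ty": -35.5, "tz": 1.6, "rx": 0, "ry": -0.007, "rz": -0.004, "gripper": 0},
    {"tx": 163, "ty": -35.5, "tz": 1.6, "rx": 0, "ry": -0.007, "rz": -0.004, "gripper": 0}
  ]
}}

```text
clock: 25.05
tcp_pos: [0.4639, 0.0873, 0.0347]
tcp_rot: [1.223, 1.201, -1.219]
force: [-0.9, -2.5, 6.9]
finger_gap: 0.0249
```

```bash
python3 - <<'E'
from h import *
R,p=T();print(R,p);to(p+.125*np.array([1,-.016,0]),yaw=-np.pi/2-.016)
E
```

```text
[[ 0.0025  0.9999 -0.0161]
 [ 0.0011 -0.0161 -0.9999]
 [-1.      0.0025 -0.0012]] [0.4639 0.0873 0.0347]
t [  0.3 125.   -0. ] r [-0.    -0.001 -0.003] deg 0.2
```

Request:
{"api": "drive_tool", "payload": {
  "steps": [
    {"tx": 0, "ty": 10, "tz": 0, "rx": 0, "ry": 0, "rz": 0, "gripper": 0},
    {"tx": 0, "ty": 26, "tz": 0, "rx": 0, "ry": 0, "rz": 0, "gripper": 0},
    {"tx": 0, "ty": 42, "tz": 0, "rx": 0, "ry": 0, "rz": 0, "gripper": 0},
    {"tx": 0, "ty": 58, "tz": 0, "rx": 0, "ry": 0, "rz": 0, "gripper": 0},
    {"tx": 0, "ty": 74, "tz": 0, "rx": 0, "ry": 0, "rz": 0, "gripper": 0},
    {"tx": 0, "ty": 90, "tz": 0, "rx": 0, "ry": 0, "rz": 0, "gripper": 0},
    {"tx": 0, "ty": 104, "tz": 0, "rx": 0, "ry": 0, "rz": 0, "gripper": 0},
    {"tx": 0, "ty": 116, "tz": 0, "rx": 0, "ry": 0, "rz": 0, "gripper": 0}
  ]
}}

```text
clock: 26.05
tcp_pos: [0.5806, 0.0854, 0.0348]
tcp_rot: [1.223, 1.201, -1.219]
force: [-3.6, 3.9, -4.7]
finger_gap: 0.025
```

Request:
{"api": "drive_tool", "payload": {
  "steps": [
    {"tx": 0, "ty": 6, "tz": 0, "rx": 0, "ry": 0, "rz": 0, "gripper": 0},
    {"tx": 0, "ty": 11, "tz": 0, "rx": 0, "ry": 0, "rz": 0, "gripper": 0},
    {"tx": 0, "ty": 13, "tz": 0, "rx": 0, "ry": 0, "rz": 0, "gripper": 0},
    {"tx": 0, "ty": 13, "tz": 0, "rx": 0, "ry": 0, "rz": 0, "gripper": 0}
  ]
}}

```text
clock: 26.55
tcp_pos: [0.5882, 0.0852, 0.0347]
tcp_rot: [1.219, 1.206, -1.226]
force: [-25.5, 10.3, 12.9]
finger_gap: 0.0247
```

Request:
{"api": "drive_tool", "payload": {
  "steps": [
    {"tx": 0, "ty": 0, "tz": 0, "rx": 0, "ry": 0, "rz": 0, "gripper": 0.7},
    {"tx": 0, "ty": 0, "tz": 0, "rx": 0, "ry": 0, "rz": 0, "gripper": 1},
    {"tx": 0, "ty": 0, "tz": 0, "rx": 0, "ry": 0, "rz": 0, "gripper": 1},
    {"tx": -50, "ty": 0, "tz": 0, "rx": 0, "ry": 0, "rz": 0, "gripper": 1},
    {"tx": -110, "ty": -10, "tz": 0, "rx": 0, "ry": 0, "rz": 0, "gripper": 1},
    {"tx": -150, "ty": -20, "tz": 30, "rx": 0, "ry": 0, "rz": 0, "gripper": 1},
    {"tx": -150, "ty": -20, "tz": 50, "rx": 0, "ry": 0, "rz": 0, "gripper": 1},
    {"tx": -150, "ty": -20, "tz": 50, "rx": 0, "ry": 0, "rz": 0, "gripper": 1}
  ]
}}

```text
clock: 27.55
tcp_pos: [0.5683, 0.0342, 0.1849]
tcp_rot: [1.221, 1.205, -1.227]
force: [0.4, 0.6, -0.4]
finger_gap: 0.0853
```

```bash
python3 - <<'E'
from h import *
im,P=snap("wrist","w14",None,1.4);print(P)
for l in ["knob","switch_tip"]:
    for q in spots(l,"wrist",P)[:3]: print(l,*q)
for d in ctrl.masks_of("knob","wrist")[:2]:
    ys,xs=np.nonzero(d['region']);print(d['p'],xs.min(),xs.max(),ys.min(),ys.max(),len(xs))
im=ctrl.capture("scene")
for q in spots("switch_tip","scene")[:3]: print(*q)
print("blender base front/left corners",ray("scene",(339,215),.0),ray("scene",(338,232),0),ray("scene",(377,244),0),"jar base",ray("scene",(368,208),.11))
E
```

```text
(array([[-0.0057,  0.9998, -0.0192],
       [ 0.0007, -0.0192, -0.9998],
       [-1.    , -0.0057, -0.0006]]), array([0.5683, 0.0342, 0.1849]))
knob 0.97 [0.6    0.0855 0.0175] [221.7243 149.673 ]
switch_tip 0.68 [ 0.6309 -0.086   0.103 ] [470.5199 115.4379]
switch_tip 0.59 [0.5989 0.0821 0.0208] [225.0581 151.4309]
0.57 84 354 118 192 16521
0.47 [ 0.6241 -0.0925  0.1073] [317.5073 215.5259]
blender base front/left corners [ 0.7581 -0.0903  0.    ] [ 0.6912 -0.1472 -0.    ] [ 0.758  -0.2898  0.    ] jar base [ 0.7897 -0.1987  0.11  ]
```

```bash
python3 - <<'E'
from h import *
print(ctrl.get_state()['joint_pos'])
P5=(Ro.from_rotvec([1.22,1.202,-1.219]).as_matrix(),np.array([.5064,.0025,.2067]))
print(ray("wrist",(584/1.4,35/1.4),.095,P5))
a=-np.pi/2-.019+1.55; z=np.array([np.cos(a),np.sin(a),0]);x=np.array([0,0,-1.])
to([.58,-.09,.17],R1=np.column_stack([x,np.cross(z,x),z]))
E
```

```text
[ 0.4046  0.227  -0.2853 -0.0032 -1.0659  1.151 ]
[ 0.6271 -0.0897  0.095 ]
t [ 13.9  14.  125.6] r [-1.548 -0.006  0.007] deg 88.7
```

Request:
{"api": "drive_tool", "payload": {
  "steps": [
    {"tx": 0, "ty": 3, "tz": 20, "rx": -0.15, "ry": 0, "rz": 0, "gripper": 0},
    {"tx": 0, "ty": 5, "tz": 45, "rx": -0.32, "ry": 0, "rz": 0, "gripper": 0},
    {"tx": 0, "ty": 8, "tz": 70, "rx": -0.48, "ry": 0, "rz": 0, "gripper": 0},
    {"tx": 0, "ty": 10, "tz": 95, "rx": -0.64, "ry": 0, "rz": 0, "gripper": 0},
    {"tx": 5, "ty": 10, "tz": 115, "rx": -0.8, "ry": 0, "rz": 0, "gripper": 0},
    {"tx": 14, "ty": 10, "tz": 125, "rx": -0.95, "ry": 0, "rz": 0, "gripper": 0},
    {"tx": 14, "ty": 10, "tz": 125, "rx": -0.95, "ry": 0, "rz": 0, "gripper": 0},
    {"tx": 14, "ty": 10, "tz": 125, "rx": -0.95, "ry": 0, "rz": 0, "gripper": 0}
  ]
}}

```text
clock: 28.85
tcp_pos: [0.5763, -0.0888, 0.1699]
tcp_rot: [0.5, 1.519, -0.504]
force: [-0.1, 0.7, -0.7]
finger_gap: -0.0
```

```bash
python3 - <<'E'
from h import *
R,p=T();print(R,p,ctrl.get_state()['joint_pos'],ctrl.get_state()['finger_gap'])
for X in ([.578,-.09,.086],[.61,-.09,.086],[.64,-.09,.086],[.668,-.091,.086]): to(X)
E
```

```text
[[-0.008   0.5975  0.8018]
 [-0.0004  0.8019 -0.5975]
 [-1.     -0.0051 -0.0061]] [ 0.5763 -0.0888  0.1699] [ 0.1816  0.2609 -0.2748 -0.0012 -1.043   2.3202] -1.0133253487077114e-05
t [83.9  0.5  2.6] r [0. 0. 0.] deg 0.0
t [83.7 19.6 28.3] r [0. 0. 0.] deg 0.0
t [83.4 37.6 52.3] r [0. 0. 0.] deg 0.0
t [83.2 53.5 75.4] r [0. 0. 0.] deg 0.0
```

Down, then push +x gradually.

Request:
{"api": "drive_tool", "payload": {
  "steps": [
    {"tx": 45, "ty": 0.5, "tz": 2.5, "rx": 0, "ry": 0, "rz": 0, "gripper": 0},
    {"tx": 84, "ty": 0.5, "tz": 2.5, "rx": 0, "ry": 0, "rz": 0, "gripper": 0},
    {"tx": 84, "ty": 9, "tz": 14, "rx": 0, "ry": 0, "rz": 0, "gripper": 0},
    {"tx": 84, "ty": 18, "tz": 26, "rx": 0, "ry": 0, "rz": 0, "gripper": 0},
    {"tx": 84, "ty": 27, "tz": 38, "rx": 0, "ry": 0, "rz": 0, "gripper": 0},
    {"tx": 84, "ty": 36, "tz": 50, "rx": 0, "ry": 0, "rz": 0, "gripper": 0},
    {"tx": 84, "ty": 44, "tz": 61, "rx": 0, "ry": 0, "rz": 0, "gripper": 0},
    {"tx": 84, "ty": 44, "tz": 61, "rx": 0, "ry": 0, "rz": 0, "gripper": 0}
  ]
}}

```text
clock: 29.85
tcp_pos: [0.6521, -0.09, 0.0852]
tcp_rot: [0.5, 1.519, -0.504]
force: [-0.3, -0.8, -0.3]
finger_gap: 0.0002
```

```bash
python3 - <<'E'
from h import *
print(T()[1])
im=ctrl.capture("scene")
for q in spots("switch_tip","scene")[:2]: print(*q)
im=ctrl.capture("side")
for q in spots("switch_tip","side")[:2]: print(*q)
E
```

```text
[ 0.6521 -0.09    0.0852]
0.47 [ 0.6733 -0.0842  0.1021] [267.5145 191.5652]
```

Request:
{"api": "drive_tool", "payload": {
  "steps": [
    {"tx": 0, "ty": 3, "tz": 4, "rx": 0, "ry": 0, "rz": 0, "gripper": 0},
    {"tx": 0, "ty": 6, "tz": 8, "rx": 0, "ry": 0, "rz": 0, "gripper": 0},
    {"tx": 0, "ty": 6, "tz": 8, "rx": 0, "ry": 0, "rz": 0, "gripper": 0}
  ]
}}

```text
clock: 30.42
tcp_pos: [0.6586, -0.0902, 0.0849]
tcp_rot: [0.499, 1.524, -0.506]
force: [-7.4, 1.2, 4.6]
finger_gap: 0.0002
```

Request:
{"api": "drive_tool", "payload": {
  "steps": [
    {"tx": 0, "ty": 3, "tz": 4, "rx": 0, "ry": 0, "rz": 0, "gripper": 0},
    {"tx": 0, "ty": 4, "tz": 5.5, "rx": 0, "ry": 0, "rz": 0, "gripper": 0},
    {"tx": 0, "ty": 4, "tz": 5.5, "rx": 0, "ry": 0, "rz": 0, "gripper": 0}
  ]
}}

```text
clock: 30.8
tcp_pos: [0.6591, -0.0907, 0.0843]
tcp_rot: [0.497, 1.535, -0.511]
force: [-21.3, 3.7, 15.3]
finger_gap: 0.0001
```

Hard stop reached (0.5 mm of movement for 14 N more). I back off, lift clear and check.

Request:
{"api": "drive_tool", "payload": {
  "steps": [
    {"tx": 0, "ty": -18, "tz": -24, "rx": 0, "ry": 0, "rz": 0, "gripper": 0},
    {"tx": -10, "ty": -36, "tz": -48, "rx": 0, "ry": 0, "rz": 0, "gripper": 0},
    {"tx": -60, "ty": -40, "tz": -54, "rx": 0, "ry": 0, "rz": 0, "gripper": 0.5},
    {"tx": -110, "ty": -44, "tz": -60, "rx": 0.15, "ry": 0, "rz": 0, "gripper": 1},
    {"tx": -150, "ty": -48, "tz": -70, "rx": 0.33, "ry": 0, "rz": 0, "gripper": 1},
    {"tx": -170, "ty": -50, "tz": -80, "rx": 0.5, "ry": 0, "rz": 0, "gripper": 1},
    {"tx": -170, "ty": -50, "tz": -80, "rx": 0.66, "ry": 0, "rz": 0, "gripper": 1},
    {"tx": -170, "ty": -50, "tz": -80, "rx": 0.66, "ry": 0, "rz": 0, "gripper": 1}
  ]
}}

```text
clock: 31.8
tcp_pos: [0.5695, -0.0825, 0.257]
tcp_rot: [0.998, 1.344, -1.023]
force: [0.9, -0.9, 0.0]
finger_gap: 0.0855
```

Request:
{"api": "drive_tool", "payload": {
  "steps": [
    {"tx": 0, "ty": 0, "tz": -30, "rx": 0.15, "ry": 0, "rz": 0, "gripper": 1},
    {"tx": 0, "ty": 0, "tz": -60, "rx": 0.25, "ry": 0, "rz": 0, "gripper": 1},
    {"tx": 0, "ty": 0, "tz": -60, "rx": 0.25, "ry": 0, "rz": 0, "gripper": 1},
    {"tx": 0, "ty": 0, "tz": -60, "rx": 0.25, "ry": 0, "rz": 0, "gripper": 1}
  ]
}}

```text
clock: 32.3
tcp_pos: [0.5537, -0.0248, 0.2572]
tcp_rot: [1.18, 1.237, -1.209]
force: [0.2, -0.2, -0.5]
finger_gap: 0.0854
```

```bash
python3 - <<'E'
from h import *
im,P=snap("wrist","w15",None,1.4);print(P)
for l in ["knob","switch_tip","cell_1"]:
    for q in spots(l,"wrist",P)[:4]: print(l,*q)
snap("scene")
for l in ["switch_tip","cell_1","beaker","dropper","timer"]:
    for q in spots(l,"scene")[:3]: print(l,*q)
E
```

```text
(array([[-0.0236,  0.9994,  0.0239],
       [-0.0009,  0.0239, -0.9997],
       [-0.9997, -0.0236,  0.0004]]), array([ 0.5537, -0.0248,  0.2572]))
knob 0.96 [0.6023 0.0835 0.0191] [178.4472 116.4988]
switch_tip 0.87 [ 0.6801 -0.0921  0.1004] [371.0422  26.4444]
cell_1 0.76 [ 0.4164 -0.1079  0.0327] [346.0415 280.8782]
cell_1 0.66 [0.4388 0.2815 0.0269] [ 18.7629 254.986 ]
cell_1 0.64 [ 0.6831 -0.0893  0.0988] [367.3734  22.3745]
switch_tip 0.51 [ 0.673  -0.0919  0.1013] [326.2858 209.7704]
cell_1 0.62 [0.4356 0.2887 0.0367] [216.7075 198.2823]
cell_1 0.59 [ 0.4046 -0.1116  0.0307] [278.3002 262.9299]
beaker 0.49 [ 0.6148 -0.4659  0.0408] [390.4215 288.4346]
dropper 0.52 [ 0.67   -0.3646  0.0578] [379.1669 259.6498]
timer 0.74 [0.6316 0.3942 0.0184] [237.2886 164.8656]
```

View pics/w15.png

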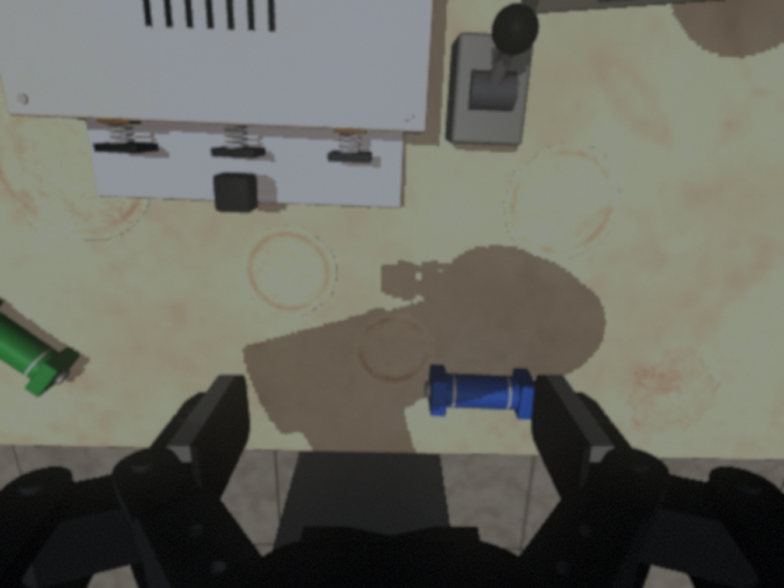

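```bash
python3 - <<'E'
from h import *
P=T();r=lambda u,v,z: ray("wrist",(u/1.4,v/1.4),z,P)
print("knob top",r(236,193,.06),"hood front",r(236,124,.078),"plate front",r(236,201,.018),"ball",r(515,29,.095))
E
```

```text
knob top [0.5857 0.0829 0.06  ] hood front [0.631  0.0739 0.078 ] plate front [0.5736 0.0965 0.018 ] ball [ 0.6845 -0.0911  0.095 ]
```

```bash
python3 -c "
from cell import ctrl
print(ctrl.close_job())"
```

```text
the job is handed in; nothing more can be done
None
```

The job is handed in: both grey cells found on the counter are on charge, the carriage is home under the hood, and the lever was thrown to on after that. Only two grey cells showed at the start and none were left lying at the end, so I took the third as absent.

- **Cells:** one is seated in the right bay and one in the left. Just before the carriage went in, a model fit at seated height matched each at about 0.95 overlap, better than with the cell 5 mm higher. Once under the hood they were not directly visible, but the springs of both bays looked compressed.
- **Carriage:** it was pushed until it stopped at about 25 N. The knob then measured 45 mm from the hood's front edge, against 46 mm expected when home.
- **Lever:** it was pushed to its stop at about 21 N. The ball moved about 56 mm, against 57 to 58 mm expected for full travel, and stayed there after the arm backed off.
- **Bystanders:** the beaker, dropper, timer, blue cell and green cell read within a few millimetres of where they started. The tape was never detected by the network, so it was not checked, but no move went near it.
- **Disagreement:** the wrist camera read about 1 mm off sideways from the robot's own position. I corrected for that when placing the cells.

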